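Register and pin paddle blanks in the drilling jig

ROBOT

A 6-joint arm with a two-finger parallel gripper is mounted at the origin on a cart in front of the work surface, level with it; the furniture and walls round the work are solid. World frame = base frame: x ahead of the robot, y to its left, z up, the work surface at z = 0. Lengths are in m, angles in rad, forces in N, time in s.
With the tool pointing down it reaches from about 0.225 to 0.875 m from the base axis. Payload 3.4 kg.
Tool frame: the origin (TCP) lies on the centre line of the jaws, within the pads' length; the fingertips stand 19 mm ahead of it and the grasp point (between the pads) is the TCP; z points along the fingers, y is the direction in which the jaws open and shut (so a half turn about z gives the same grasp; the last joint's range is limited). The gripper opens to 85 mm and grips with 20 to 120 N. Pads are 22 mm wide; open, the fingers measure 114 mm over their backs; the gripper's body (76 mm by 85 mm) begins 54 mm behind the grasp point. The pads swing forward as they close: fully open they stand 13 mm farther back than shut.
Start: joints at [1.076, 0.276, 1.505, -0, 1.361, -0.121], TCP at [0.21, 0.535, 0.25] pointing down, gripper open.
Joint ranges: [-2.89, 2.89], [-0.75, 2.08], [0.22, 2.7], [-1.18, 4.32], [0.11, 2.71], [-2.7, 2.7]. Speed limits (rad/s): [2.57, 2.57, 3.14, 3.14, 3.14, 3.14].

INTERFACE

Orientations are given as a unit quaternion [w, x, y, z].
In Python, from rig import monitor, eyes, manip, models gives the robot as it stands.
- The arm moves only by the tool send_rows, never from a script. Its argument "deltas" is a list of rows, each an object with "dp": the shift along the world's x, y, z each as a share of 0.12 m, from -1 to 1, a list of three; "rotation": the turn, a rotation vector about the world's x, y, z each as a share of 0.5 rad, from -1 to 1, a list of three. In form: [{"dp": [dx, dy, dz], "rotation": [rx, ry, rz]}, ...]. A call has 1 to 12 rows; each row is the pose to reach, as a shift and turn from the pose commanded when the call began; what a row does not reach only later rows make up. A row lasts 1/12 s, in which the tool goes at most 41.7 mm and 7.16 degrees, less where a joint would pass 70% of its speed; a pose out of reach is approached as far as the arm can. A call with a number of a shift or a turn outside -1 to 1 is refused whole. A call with a gripper value outside its range is refused whole. "fingers" is the closure, from -1 (fully open) to 1 (shut), set as the call begins (left out, the last holds). The fingers move at their own pace and stop on an object; "grip_force" is the grip in N (left out, the last holds). Time passes only in rows, so rows that repeat a pose let the fingers close. It gives the time, the measured TCP pose, the force and the opening at its end, in the units of the state.
- monitor.get_state(): the state, without advancing time (a new reading comes with each control period).
- eyes.get_image(name): name is "side" or "top" or "wrist"; returns a dict with "color" (480x640x3 uint8, red, green, blue), "depth" (480x640 float32, m along the optical axis (not along the pixel's ray), 0 where there is no reading), "mtx" (3x3 intrinsics, pixels), "rvec" (rotation vector, rad) and "tvec" (3), from world to camera coordinates, as OpenCV has them. Camera axes: x right, y down, z forward; pixel columns grow to the right and rows downward; lengths in m; the calibration is good to about 2 mm. A picture is of the moment at which its call begins.
- manip.sign_off(): hands the job in, once; it reports no verdict.
Trained networks look in a picture, given as the dict that the camera call returned (one of the last four; its "shot" number tells which), for a name from the list of things; names that differ only in an ending like _2 or _b are one class to them, and where a whole thing is asked for, a point or a joint stands for the part that bears it (a point fixed in the world has none). Each returns a list of dicts, best first, with "score" (0 to 1); they miss things now and then, are a little off and sometimes report something else, mostly with a low value. They report only what shows in the picture. A call takes as long as a camera call.
- models.find_in(name, picture): "box" ([left, top, right, bottom] in pixels, round what is visible of it).
The state is a dict: "clock": time; "qpos": joint angles; "qd": joint speeds; "effort": joint torques, N m; "position": TCP position; "ee_rot": TCP orientation; "contact_force": force on the tool from outside, world axes, zero at the start; "moment": the same for the moment, N m; "width": finger opening in m.
Only numpy, scipy, OpenCV 4.12 (cv2) and the standard library are available. Lean on these libraries where they do the work, as an engineer would, in place of code of your own. Each camera call takes 0.05 s, during which the arm holds its last target.

TASK

Load the drilling jig: lay every aluminium blank flat in a bay of its own with its hole towards the jig's end stop, push it fully home so that it is flush against both the end stop and the rib on its left, and lock it with a pin from the rack, dropped right down through the blank's hole into the jig until the pin's head sits on the blank. Pins that are not needed stay in the rack, and the other things on the bench must not be disturbed.

Things in the scene. Friction and masses are not known exactly. Their poses are not given: they have to be found in the camera images.
- jig: jig fixed to the worktop: grey plate 140 (x) x 250 (y) x 18 mm high, origin at the centre of its underside, x from its open front to its end stop, y to its left. On the plate stand, 8 mm high, an end stop along y (front face x = +53 mm) and a rib along x (x -25 to +45, 8 mm thick) on the +y side of each of three bays 84 mm apart. Each bay has a 14 mm pin hole through the plate.
- seat_a (a point): bay a: where a blank's centre lies when home (flat on the plate, against end stop and rib), at x = +8, y = +84, z = +29 mm in the jig, axes as the jig. From this point the rib's side face is at y = +18 mm, the end stop's face at x = +45 mm, the pin hole's axis at x = +25, y = 0, the plate's top at z = -11 mm. Any blank may go in any bay
- seat_b (a point): bay b: where a blank's centre lies when home (flat on the plate, against end stop and rib), at x = +8, y = +0, z = +29 mm in the jig, axes as the jig. From this point the rib's side face is at y = +18 mm, the end stop's face at x = +45 mm, the pin hole's axis at x = +25, y = 0, the plate's top at z = -11 mm. Any blank may go in any bay
- seat_c (a point): bay c: where a blank's centre lies when home (flat on the plate, against end stop and rib), at x = +8, y = -84, z = +29 mm in the jig, axes as the jig. From this point the rib's side face is at y = +18 mm, the end stop's face at x = +45 mm, the pin hole's axis at x = +25, y = 0, the plate's top at z = -11 mm. Any blank may go in any bay
- blank_0_centre (a point): centre of an aluminium paddle blank, a plain flat bar 90 (x) x 36 (y) x 22 mm (z), about 0.2 kg, with one 14.5 mm vertical hole through it, its axis at x = +25 mm from the centre (nearer the +x end); axes along length, width, thickness. Starts lying flat on the worktop, any way round. Two or three blanks are there; an absent one is None
- blank_1_centre (a point): centre of an aluminium paddle blank, a plain flat bar 90 (x) x 36 (y) x 22 mm (z), about 0.2 kg, with one 14.5 mm vertical hole through it, its axis at x = +25 mm from the centre (nearer the +x end); axes along length, width, thickness. Starts lying flat on the worktop, any way round. Two or three blanks are there; an absent one is None
- blank_2_centre (a point): centre of an aluminium paddle blank, a plain flat bar 90 (x) x 36 (y) x 22 mm (z), about 0.2 kg, with one 14.5 mm vertical hole through it, its axis at x = +25 mm from the centre (nearer the +x end); axes along length, width, thickness. Starts lying flat on the worktop, any way round. Two or three blanks are there; an absent one is None
- pin_0_head (a point): centre of the head of a steel locating pin, z along the pin towards the top: head 20 mm diameter, 36 mm high (grasp here), below it a shank 12 mm in diameter and 38 mm long with a tapered foot; the head's underside is 18 mm below this point and seats on the rack or on a blank. About 0.09 kg. Starts upright in the rack
- pin_1_head (a point): centre of the head of a steel locating pin, z along the pin towards the top: head 20 mm diameter, 36 mm high (grasp here), below it a shank 12 mm in diameter and 38 mm long with a tapered foot; the head's underside is 18 mm below this point and seats on the rack or on a blank. About 0.09 kg. Starts upright in the rack
- pin_2_head (a point): centre of the head of a steel locating pin, z along the pin towards the top: head 20 mm diameter, 36 mm high (grasp here), below it a shank 12 mm in diameter and 38 mm long with a tapered foot; the head's underside is 18 mm below this point and seats on the rack or on a blank. About 0.09 kg. Starts upright in the rack
- rack: fixed wooden pin rack to the left of the jig, 160 (x) x 50 (y) x 45 mm high, origin at the centre of its underside, three 15.5 mm holes at x = -55, 0, +55 mm, y = 0
- white_jar: bystander, not to be disturbed: low white screw-lid jar, 51 mm wide, 40 high, somewhere among the blanks; origin at the centre of its underside
- amber_vial: bystander, not to be disturbed: small amber bottle with white cap, 37 mm wide, 75 high, at the front edge, left of centre; origin at the centre of its underside
- tape: bystander, not to be disturbed: black tape roll lying flat, 60 mm wide, 18 high, at the front edge, right of centre; origin at the centre of its underside
- wide_jar: bystander, not to be disturbed: white jar with black lid, 61 mm wide, 78 high, behind the jig; origin at the centre of its underside
- small_beaker: bystander, not to be disturbed: empty clear beaker, 66 mm wide, 70 high, behind the blanks; origin at the centre of its underside
- beaker_clear: bystander, not to be disturbed: clear beaker, 90 mm wide, 115 high, left of the rack; origin at the centre of its underside

How it is judged:
At the end, for the whole second after the job is handed in: Every blank present lies flat in a bay within 2.5 mm of home along both directions and 0.05 rad square to the jig, with an upright pin through it, the pin within 4 mm of the axis of the blank's hole and its head no more than 3 mm above the blank; every other pin stands in the rack; all at rest (((x of blank_0_centre in the frame of seat_a between -0.0025 and 0.0025 m and y of blank_0_centre in the frame of seat_a between -0.0025 and 0.0025 m and z of blank_0_centre in the frame of seat_a between -0.003 and 0.003 m and angle between the x axis of blank_0_centre and the x axis of seat_a, either way round below 0.05 rad) or (x of blank_0_centre in the frame of seat_b between -0.0025 and 0.0025 m and y of blank_0_centre in the frame of seat_b between -0.0025 and 0.0025 m and z of blank_0_centre in the frame of seat_b between -0.003 and 0.003 m and angle between the x axis of blank_0_centre and the x axis of seat_b, either way round below 0.05 rad) or (x of blank_0_centre in the frame of seat_c between -0.0025 and 0.0025 m and y of blank_0_centre in the frame of seat_c between -0.0025 and 0.0025 m and z of blank_0_centre in the frame of seat_c between -0.003 and 0.003 m and angle between the x axis of blank_0_centre and the x axis of seat_c, either way round below 0.05 rad)) and ((x of pin_0_head in the frame of blank_0_centre between 0.021 and 0.029 m and y of pin_0_head in the frame of blank_0_centre between -0.004 and 0.004 m and z of pin_0_head in the frame of blank_0_centre between 0.026 and 0.032 m and angle between pin_0_head's own z axis and vertical below 0.1 rad) or (x of pin_1_head in the frame of blank_0_centre between 0.021 and 0.029 m and y of pin_1_head in the frame of blank_0_centre between -0.004 and 0.004 m and z of pin_1_head in the frame of blank_0_centre between 0.026 and 0.032 m and angle between pin_1_head's own z axis and vertical below 0.1 rad) or (x of pin_2_head in the frame of blank_0_centre between 0.021 and 0.029 m and y of pin_2_head in the frame of blank_0_centre between -0.004 and 0.004 m and z of pin_2_head in the frame of blank_0_centre between 0.026 and 0.032 m and angle between pin_2_head's own z axis and vertical below 0.1 rad)) and ((x of blank_1_centre in the frame of seat_a between -0.0025 and 0.0025 m and y of blank_1_centre in the frame of seat_a between -0.0025 and 0.0025 m and z of blank_1_centre in the frame of seat_a between -0.003 and 0.003 m and angle between the x axis of blank_1_centre and the x axis of seat_a, either way round below 0.05 rad) or (x of blank_1_centre in the frame of seat_b between -0.0025 and 0.0025 m and y of blank_1_centre in the frame of seat_b between -0.0025 and 0.0025 m and z of blank_1_centre in the frame of seat_b between -0.003 and 0.003 m and angle between the x axis of blank_1_centre and the x axis of seat_b, either way round below 0.05 rad) or (x of blank_1_centre in the frame of seat_c between -0.0025 and 0.0025 m and y of blank_1_centre in the frame of seat_c between -0.0025 and 0.0025 m and z of blank_1_centre in the frame of seat_c between -0.003 and 0.003 m and angle between the x axis of blank_1_centre and the x axis of seat_c, either way round below 0.05 rad)) and ((x of pin_0_head in the frame of blank_1_centre between 0.021 and 0.029 m and y of pin_0_head in the frame of blank_1_centre between -0.004 and 0.004 m and z of pin_0_head in the frame of blank_1_centre between 0.026 and 0.032 m and angle between pin_0_head's own z axis and vertical below 0.1 rad) or (x of pin_1_head in the frame of blank_1_centre between 0.021 and 0.029 m and y of pin_1_head in the frame of blank_1_centre between -0.004 and 0.004 m and z of pin_1_head in the frame of blank_1_centre between 0.026 and 0.032 m and angle between pin_1_head's own z axis and vertical below 0.1 rad) or (x of pin_2_head in the frame of blank_1_centre between 0.021 and 0.029 m and y of pin_2_head in the frame of blank_1_centre between -0.004 and 0.004 m and z of pin_2_head in the frame of blank_1_centre between 0.026 and 0.032 m and angle between pin_2_head's own z axis and vertical below 0.1 rad)) and ((x of blank_2_centre in the frame of seat_a between -0.0025 and 0.0025 m and y of blank_2_centre in the frame of seat_a between -0.0025 and 0.0025 m and z of blank_2_centre in the frame of seat_a between -0.003 and 0.003 m and angle between the x axis of blank_2_centre and the x axis of seat_a, either way round below 0.05 rad) or (x of blank_2_centre in the frame of seat_b between -0.0025 and 0.0025 m and y of blank_2_centre in the frame of seat_b between -0.0025 and 0.0025 m and z of blank_2_centre in the frame of seat_b between -0.003 and 0.003 m and angle between the x axis of blank_2_centre and the x axis of seat_b, either way round below 0.05 rad) or (x of blank_2_centre in the frame of seat_c between -0.0025 and 0.0025 m and y of blank_2_centre in the frame of seat_c between -0.0025 and 0.0025 m and z of blank_2_centre in the frame of seat_c between -0.003 and 0.003 m and angle between the x axis of blank_2_centre and the x axis of seat_c, either way round below 0.05 rad)) and ((x of pin_0_head in the frame of blank_2_centre between 0.021 and 0.029 m and y of pin_0_head in the frame of blank_2_centre between -0.004 and 0.004 m and z of pin_0_head in the frame of blank_2_centre between 0.026 and 0.032 m and angle between pin_0_head's own z axis and vertical below 0.1 rad) or (x of pin_1_head in the frame of blank_2_centre between 0.021 and 0.029 m and y of pin_1_head in the frame of blank_2_centre between -0.004 and 0.004 m and z of pin_1_head in the frame of blank_2_centre between 0.026 and 0.032 m and angle between pin_1_head's own z axis and vertical below 0.1 rad) or (x of pin_2_head in the frame of blank_2_centre between 0.021 and 0.029 m and y of pin_2_head in the frame of blank_2_centre between -0.004 and 0.004 m and z of pin_2_head in the frame of blank_2_centre between 0.026 and 0.032 m and angle between pin_2_head's own z axis and vertical below 0.1 rad)) and angle between each of pin_0_head, pin_1_head, pin_2_head's own z axis and vertical below 0.15 rad and ((z of pin_0_head in the frame of rack between 0.059 and 0.067 m and y of pin_0_head in the frame of rack between -0.006 and 0.006 m and x of pin_0_head in the frame of rack between -0.062 and 0.062 m) or (z of pin_0_head in the frame of jig between 0.054 and 0.062 m and x of pin_0_head in the frame of jig between 0.028 and 0.038 m and y of pin_0_head in the frame of jig between -0.09 and 0.09 m)) and ((z of pin_1_head in the frame of rack between 0.059 and 0.067 m and y of pin_1_head in the frame of rack between -0.006 and 0.006 m and x of pin_1_head in the frame of rack between -0.062 and 0.062 m) or (z of pin_1_head in the frame of jig between 0.054 and 0.062 m and x of pin_1_head in the frame of jig between 0.028 and 0.038 m and y of pin_1_head in the frame of jig between -0.09 and 0.09 m)) and ((z of pin_2_head in the frame of rack between 0.059 and 0.067 m and y of pin_2_head in the frame of rack between -0.006 and 0.006 m and x of pin_2_head in the frame of rack between -0.062 and 0.062 m) or (z of pin_2_head in the frame of jig between 0.054 and 0.062 m and x of pin_2_head in the frame of jig between 0.028 and 0.038 m and y of pin_2_head in the frame of jig between -0.09 and 0.09 m)) and linear speed of each of blank_0, blank_1, blank_2, pin_0, pin_1, pin_2 below 0.02 m/s); the robot touches nothing.
It fails at once if one of the bystanders listed is moved by more than 25 mm (distance of any of white_jar, amber_vial, tape, wide_jar, small_beaker, beaker_clear from where it was at the start of the episode above 0.025 m).
Of blank_0, blank_1, blank_2 only 2 to 3 are there at a start; the rules pass over those that are not, and their reading is None.
At some moment in a run one of blank_0, blank_1, blank_2 may be knocked a few centimetres aside while the robot is not near it.
It also fails if it takes over 210 s, if anything falls off the work surface, if the arm or the gripper's body presses on something with over 40 N, if the wrist force passes 120 N, or if a joint passes its speed limit or range.

## Working session

There is one attempt and no reset: what is moved stays moved. The work goes in short steps, Python scripts to look and compute and a tool call to move; the robot and the scene stay as the last step left them, time stands still between calls to the robot, and variables do not carry over. Pictures are saved under pics/ and viewed, and the job is handed in when it is done.

Besides the shell and the picture viewer there is one more tool, called after "Emit:" as a command line: name --argument value ..., lists and objects as JSON in quotes. send_rows: Moves the arm, as the interface text tells. Its arguments: {"type":"object","properties":{"deltas":{"type":"array","items":{"type":"object","properties":{"dp":{"type":"array","items":{"type":"number"}},"rotation":{"type":"array","items":{"type":"number"}}}}},"fingers":{"type":"number"},"grip_force":{"type":"number"}},"required":["deltas"]}

```bash
ls -la; mkdir -p pics
cat > h.py <<'E'
import numpy as np, cv2
from rig import monitor, eyes, manip, models
def cam(p):
    R,_=cv2.Rodrigues(np.array(p["rvec"],float)); return np.array(p["mtx"],float),R,np.array(p["tvec"],float).reshape(3)
def back(p,u,v,z=None):
    "pixel->world by depth, or on plane z"
    K,R,t=cam(p); ray=np.linalg.inv(K)@np.array([u,v,1.0])
    if z is None:
        d=p["depth"][int(round(v)),int(round(u))]; return R.T@(ray*d-t)
    c=-R.T@t; w=R.T@ray; return c+w*(z-c[2])/w[2]
def proj(p,X):
    K,R,t=cam(p); x=K@(R@np.array(X,float)+t); return x[:2]/x[2]
def cloud(p):
    K,R,t=cam(p); v,u=np.mgrid[0:480,0:640]; d=p["depth"]
    P=np.stack([(u-K[0,2])/K[0,0]*d,(v-K[1,2])/K[1,1]*d,d],-1)
    W=(P-t)@R; W[d==0]=np.nan; return W
def save(p,n): cv2.imwrite("pics/"+n+".png",p["color"][:,:,::-1])
E
python3 - <<'E'
from h import *
s=monitor.get_state(); print(s)
for n in ["top","side","wrist"]:
    p=eyes.get_image(n); save(p,n+"0"); K,R,t=cam(p); print(n,-R.T@t,K[0,0],R[2])
    np.save("pics/"+n+"0.npy",p,allow_pickle=True)
    for k in ["jig","blank_0_centre","pin_0_head","rack","white_jar","amber_vial","tape","wide_jar","small_beaker","beaker_clear"]:
        print(k,[(np.round(r["box"]).tolist(),round(r["score"],2)) for r in models.find_in(k,p)])
E
```

```text
total 12
drwxr-xr-x  3 agent agent 4096 Dec  6 16:06 .
drwxr-xr-x 23 root  root  4096 Dec  6 16:06 ..
drwxr-xr-x  2 agent agent 4096 Dec  6 16:06 pics
{'clock': 0.0, 'qpos': array([ 1.07603922e+00,  2.76613371e-01,  1.50615881e+00, -3.85966497e-05,
        1.36070891e+00, -1.20987264e-01]), 'qd': array([ 0.00041134,  0.00074448, -0.00174398,  0.0022523 , -0.00031552,
        0.00033918]), 'effort': array([ 6.55078584e-04, -4.16770434e+01, -2.45801014e+01, -1.24118496e-04,
        1.09179641e-02, -2.05339127e-06]), 'position': array([0.20971522, 0.53484499, 0.24941898]), 'ee_rot': array([-2.68143785e-04,  1.85794910e-01,  9.82588092e-01, -9.05536049e-04]), 'contact_force': array([-1.17800411, -0.44337844, -0.21096168]), 'moment': array([ 0.03417198, -0.01460588,  0.00177509]), 'width': 0.08558628767529432}
top [0.48162233 0.05266595 1.38104671] 447.95823091499864 [ 0.10181674 -0.00472001 -0.99479197]
jig [([288.0, 242.0, 374.0, 295.0], 0.81)]
blank_0_centre [([390.0, 295.0, 425.0, 308.0], 0.62), ([293.0, 310.0, 305.0, 322.0], 0.35)]
pin_0_head [([289.0, 240.0, 374.0, 297.0], 0.23)]
ra
[... 781 characters left out ...]
35)]
amber_vial [([383.0, 258.0, 403.0, 291.0], 0.73), ([379.0, 220.0, 398.0, 238.0], 0.68)]
tape [([375.0, 220.0, 403.0, 240.0], 0.83), ([292.0, 209.0, 365.0, 291.0], 0.18)]
wide_jar [([237.0, 190.0, 264.0, 228.0], 0.75), ([364.0, 158.0, 396.0, 177.0], 0.34)]
small_beaker [([260.0, 157.0, 282.0, 189.0], 0.77), ([290.0, 211.0, 364.0, 294.0], 0.46)]
beaker_clear [([232.0, 359.0, 286.0, 443.0], 0.87), ([262.0, 155.0, 283.0, 188.0], 0.4), ([237.0, 186.0, 263.0, 226.0], 0.32)]
wrist [0.14285786 0.55984538 0.37274823] 400.7311501738431 [ 0.26352153 -0.10366167 -0.9590676 ]
jig []
blank_0_centre []
pin_0_head []
rack []
white_jar []
amber_vial []
tape []
wide_jar []
small_beaker []
beaker_clear []
```

View pics/top0.png

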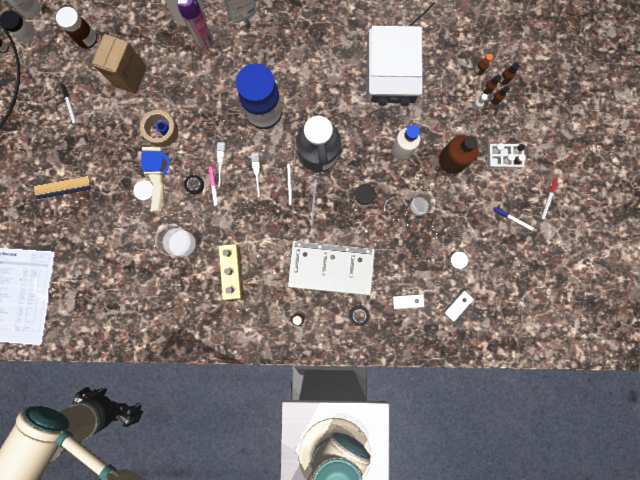

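View pics/side0.png

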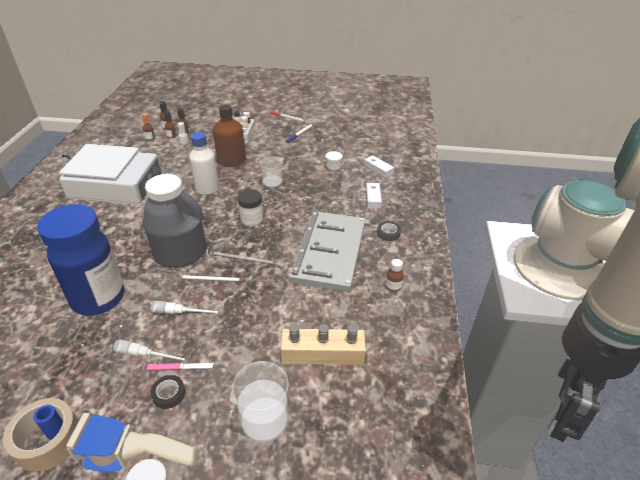

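View pics/wrist0.png

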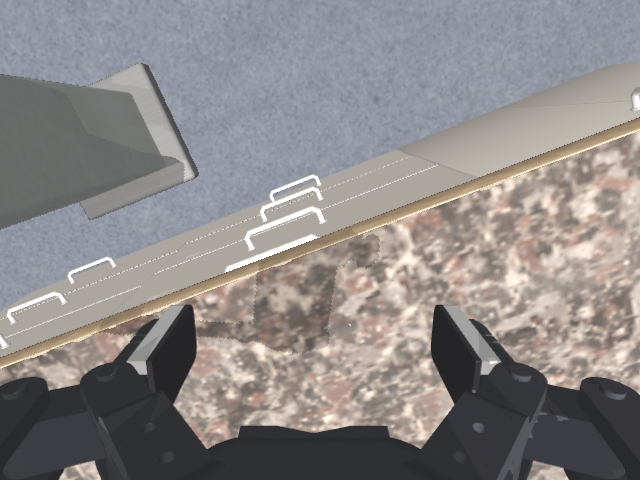

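Run:
```python
from h import *
p=np.load("pics/top0.npy",allow_pickle=True).item()
for n,u,v,z in [("jigTL",293,243,.026),("jigTR",374,248,.026),("jigBR",371,295,.018),("jigBL",289,290,.018),("hole a",305,254,.018),("hole b",332,257,.018),("hole c",360,259,.018),
 ("bl1",409,301,.022),("bl1hole",417,301,.022),("bl2",459,306,.022),("bl2 hole",466,298,.022),("pin",227,254,.08),("pin",228,272,.08),("pin",230,290,.08),("vial",297,320,.07),("tape",359,315,.018),("jar",459,260,.04),("sbeaker",420,205,.07),("wide",364,194,.078),("beaker",177,241,0.1),("edge",300,368,0),("edge",500,365,0)]:
    print(n,back(p,u,v,z).round(3),back(p,u,v).round(3))
crop=p["color"][230:335,210:490][:,:,::-1]
cv2.imwrite("pics/crop0.png",cv2.resize(crop,None,fx=2.8,fy=2.8,interpolation=cv2.INTER_CUBIC))
```

```text
jigTL [0.624 0.136 0.026] [0.625 0.137 0.016]
jigTR [ 0.613 -0.11   0.026] [ 0.615 -0.113 -0.003]
jigBR [ 0.47  -0.103  0.018] [ 0.47  -0.104  0.002]
jigBL [0.481 0.146 0.018] [0.481 0.147 0.002]
hole a [0.591 0.1   0.018] [0.593 0.1   0.002]
hole b [0.584 0.017 0.018] [ 0.585  0.017 -0.001]
hole c [ 0.579 -0.068  0.018] [ 0.58  -0.07   0.005]
bl1 [ 0.454 -0.217  0.022] [ 0.454 -0.217  0.024]
bl1hole [ 0.455 -0.241  0.022] [ 0.454 -0.245  0.002]
bl2 [ 0.442 -0.368  0.022] [ 0.442 -0.367  0.026]
bl2 hole [ 0.466 -0.389  0.022] [ 0.466 -0.39   0.02 ]
pin [0.583 0.324 0.08 ] [0.582 0.324 0.082]
pin [0.53  0.319 0.08 ] [0.53  0.318 0.085]
pin [0.479 0.312 0.08 ] [0.479 0.311 0.082]
vial [0.395 0.117 0.07 ] [0.396 0.117 0.076]
tape [ 0.41  -0.067  0.018] [ 0.409 -0.068  0.001]
jar [ 0.579 -0.364  0.04 ] [ 0.58  -0.364  0.039]
sbeaker [ 0.739 -0.241  0.07 ] [ 0.752 -0.256  0.004]
wide [ 0.768 -0.073  0.078] [ 0.768 -0.074  0.076]
beaker [0.616 0.465 0.1  ] [0.619 0.475 0.068]
edge [0.248 0.108 0.   ] [ 0.113  0.14  -0.8  ]
edge [ 0.266 -0.496  0.   ] [ 0.267 -0.495  0.004]
```

View pics/crop0.png

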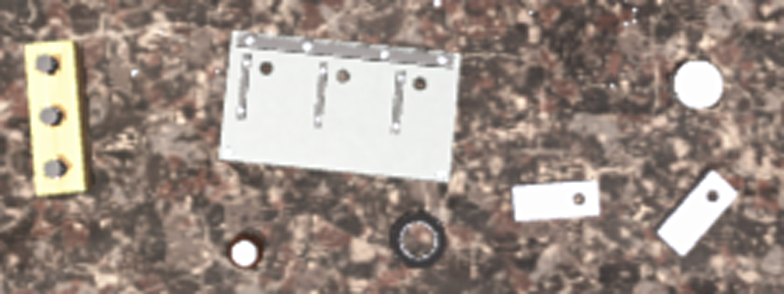

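Emit:
send_rows --deltas '[{"dp":[0.22,-0.31,0],"rotation":[0,0,0.07]},{"dp":[0.44,-0.62,0],"rotation":[0,0,0.14]},{"dp":[0.67,-0.93,0],"rotation":[0,0,0.2]}]'

```text
clock: 1.9
position: [0.2831, 0.433, 0.2502]
ee_rot: [0.0, 0.134, 0.991, -0.0]
contact_force: [0.7, 0.1, 0.6]
width: 0.0855
```

Emit:
send_rows --deltas '[{"dp":[0.22,-0.31,0],"rotation":[0,0,0.07]},{"dp":[0.44,-0.62,0],"rotation":[0,0,0.14]},{"dp":[0.67,-0.93,0],"rotation":[0,0,0.2]}]'

```text
clock: 2.15
position: [0.3565, 0.3307, 0.2506]
ee_rot: [0.0, 0.086, 0.996, 0.0]
contact_force: [1.5, 0.5, 0.4]
width: 0.0858
```

Emit:
send_rows --deltas '[{"dp":[0.22,-0.31,0],"rotation":[0,0,0.07]},{"dp":[0.44,-0.62,0],"rotation":[0,0,0.14]},{"dp":[0.67,-0.93,0],"rotation":[0,0,0.2]},{"dp":[0.67,-0.93,0],"rotation":[0,0,0.2]},{"dp":[0.67,-0.93,0],"rotation":[0,0,0.2]}]'

```text
clock: 2.57
position: [0.4383, 0.2182, 0.2503]
ee_rot: [0.001, 0.039, 0.999, -0.0]
contact_force: [-0.4, -0.2, -0.6]
width: 0.0854
```

Run:
```python
from h import *
s=monitor.get_state(); print(s["position"],s["ee_rot"])
p=eyes.get_image("wrist"); save(p,"w1"); np.save("pics/w1.npy",p,allow_pickle=True)
```

```text
[0.43834332 0.21819125 0.25033883] [ 5.24749278e-04  3.94950702e-02  9.99219565e-01 -3.54716414e-04]
```

View pics/w1.png

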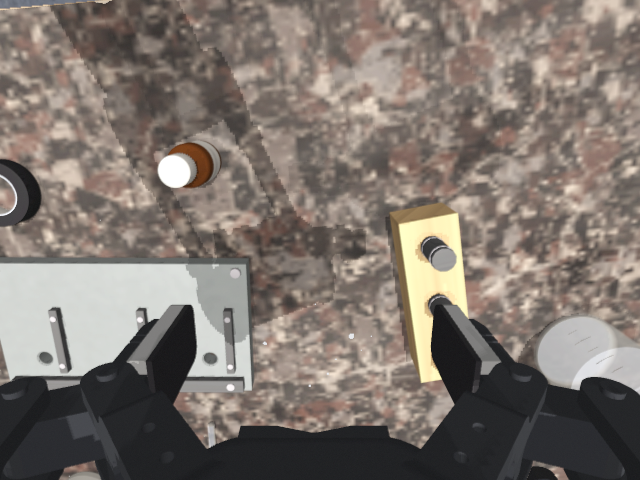

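Emit:
send_rows --deltas '[{"dp":[0.33,0,0.1],"rotation":[0,0,0]},{"dp":[0.66,0,0.2],"rotation":[0,0,0]},{"dp":[1,0,0.3],"rotation":[0,0,0]},{"dp":[1,0,0.3],"rotation":[0,0,0]}]'

```text
clock: 2.95
position: [0.5634, 0.2227, 0.2875]
ee_rot: [0.004, 0.037, 0.999, 0.001]
contact_force: [1.5, -0.2, 2.3]
width: 0.0855
```

Emit:
send_rows --deltas '[{"dp":[0.2,0,0],"rotation":[0,0,0]},{"dp":[0.5,0,0],"rotation":[0,0,0]},{"dp":[0.5,0,0],"rotation":[0,0,0]},{"dp":[0.5,0,0],"rotation":[0,0,0]}]'

```text
clock: 3.28
position: [0.6163, 0.2225, 0.2848]
ee_rot: [-0.001, 0.036, 0.999, 0.0]
contact_force: [0.6, -0.3, 0.5]
width: 0.0857
```

Run:
```python
from h import *
s=monitor.get_state(); print(s["position"],s["ee_rot"],s["clock"])
p=eyes.get_image("wrist"); save(p,"w2"); np.save("pics/w2.npy",p,allow_pickle=True)
```

```text
[0.61634783 0.22249575 0.28484613] [-1.17791016e-03  3.63150079e-02  9.99339683e-01  1.77771733e-04] 3.2833
```

View pics/w2.png

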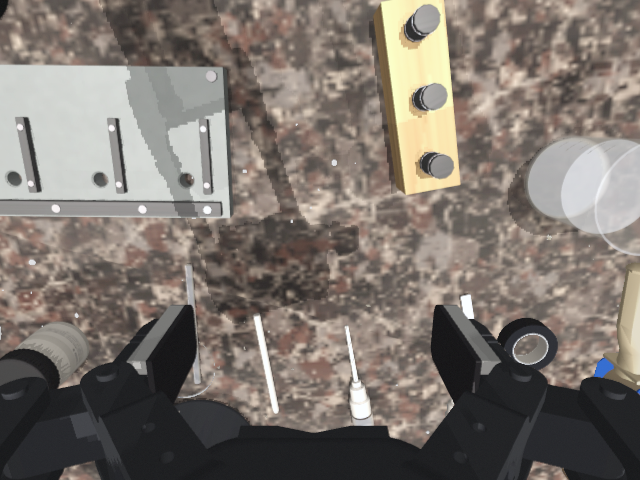

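Run:
```python
from h import *
p=np.load("pics/w2.npy",allow_pickle=True).item()
W=cloud(p); K,R,t=cam(p); print("cam",-R.T@t)
for n,u,v in [("plate",60,100),("plate",150,90),("table",300,120),("table",300,230),("rack",440,60),("rack",420,185),("pin",428,15),("pin",433,95),("pin",440,166)]:
    print(n,W[v-2:v+3,u-2:u+3].reshape(-1,3).mean(0).round(4),W[v-2:v+3,u-2:u+3,2].std().round(4))
g=cv2.cvtColor(p["color"],cv2.COLOR_RGB2GRAY)
# holes: dark blobs
for u0,v0 in [(14,179),(100,179),(187,180)]:
    a=g[v0-11:v0+12,max(0,u0-11):u0+12]; m=(a<np.percentile(a,60)*0.62).astype(np.uint8)
    n,l,st,c=cv2.connectedComponentsWithStats(m); i=1+np.argmax(st[1:,4]); cc=c[i]+[max(0,u0-11),v0-11]
    print("hole",cc,st[i],back(p,*cc,.018).round(4))
crop=p["color"][:230,:260][:,:,::-1]; cv2.imwrite("pics/c2a.png",cv2.resize(crop,None,fx=3,fy=2.6,interpolation=cv2.INTER_CUBIC))
crop=p["color"][:210,360:480][:,:,::-1]; cv2.imwrite("pics/c2b.png",cv2.resize(crop,None,fx=2.8,fy=2.8,interpolation=cv2.INTER_CUBIC))
```

```text
cam [0.54473763 0.22590327 0.40743945]
plate [ 0.51   -0.0059  0.0171] 0.0008
plate [0.5074 0.0784 0.0167] 0.0008
table [ 0.5437  0.2129 -0.0011] 0.0007
table [ 0.655   0.2037 -0.0013] 0.0009
rack [0.5044 0.3351 0.0439] 0.0007
rack [0.6084 0.3186 0.0438] 0.0007
pin [0.4772 0.3151 0.0798] 0.0008
pin [0.533  0.3193 0.0799] 0.0006
pin [0.5878 0.3255 0.0799] 0.0008
hole [ 13.98648649 178.19594595] [  4   4  15  14 148] [ 0.5776 -0.0679  0.018 ]
hole [ 99.80714286 179.15714286] [  5   5  13  14 140] [0.5846 0.015  0.018 ]
hole [184.92173913 180.26956522] [  4   5  12  13 115] [0.5917 0.0973 0.018 ]
```

View pics/c2a.png

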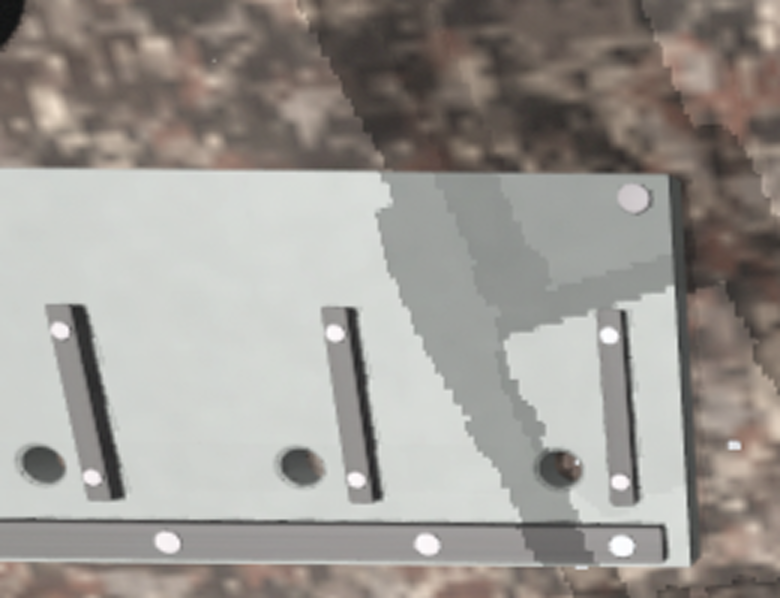

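View pics/c2b.png

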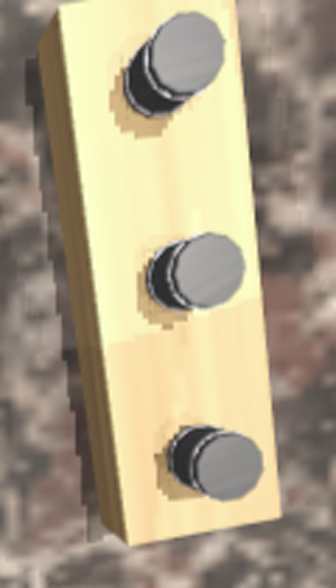

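Emit:
send_rows --deltas '[{"dp":[0,-0.33,0],"rotation":[0,0,0]},{"dp":[0,-0.66,0],"rotation":[0,0,0]},{"dp":[0,-1,0],"rotation":[0,0,0]},{"dp":[0,-1,0],"rotation":[0,0,0]}]'

```text
clock: 3.67
position: [0.6145, 0.0952, 0.2869]
ee_rot: [-0.0, 0.039, 0.999, -0.003]
contact_force: [-0.9, 0.4, -1.0]
width: 0.0854
```

Emit:
send_rows --deltas '[{"dp":[0,-0.3,0],"rotation":[0,0,0]},{"dp":[0,-0.6,0],"rotation":[0,0,0]},{"dp":[0,-0.7,0],"rotation":[0,0,0]},{"dp":[0,-0.7,0],"rotation":[0,0,0]},{"dp":[0,-0.7,0],"rotation":[0,0,0]}]'

```text
clock: 4.08
position: [0.6153, 0.0177, 0.2868]
ee_rot: [-0.0, 0.037, 0.999, 0.001]
contact_force: [-0.1, 0.9, 0.3]
width: 0.0852
```

Run:
```python
from h import *
s=monitor.get_state(); print(s["position"],s["ee_rot"],s["clock"])
p=eyes.get_image("wrist"); save(p,"w3"); np.save("pics/w3.npy",p,allow_pickle=True)
```

```text
[0.61530963 0.01773198 0.28675353] [-5.76838404e-05  3.72104828e-02  9.99307117e-01  8.13592452e-04] 4.0833
```

View pics/w3.png

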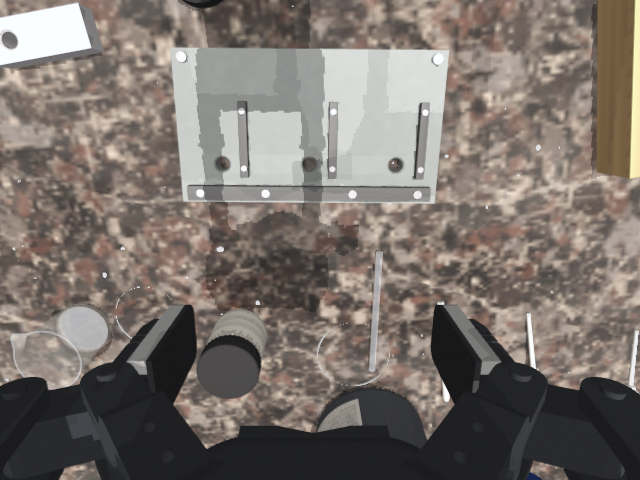

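```bash
cat > jigfit.py <<'E'
from h import *
from scipy.optimize import least_squares
p=np.load("pics/w3.npy",allow_pickle=True).item()
g=cv2.cvtColor(p["color"],cv2.COLOR_RGB2GRAY).astype(float)
crop=p["color"][30:215,160:460][:,:,::-1]; cv2.imwrite("pics/c3.png",cv2.resize(crop,None,fx=2.6,fy=2.6,interpolation=cv2.INTER_CUBIC))
H=[]
for u0,v0 in [(223,163),(309,163),(396,164)]:
    a=g[v0-13:v0+14,u0-13:u0+14]; 
    m=(a<85).astype(np.uint8)
    n,l,st,c=cv2.connectedComponentsWithStats(m); i=l[13,13] or 1+np.argmax(st[1:,4]); cc=c[i]+[u0-13,v0-13]
    H.append(cc); print("hole",cc,st[i],back(p,*cc,.018).round(4))
E
python3 jigfit.py
```

```text
hole [220.43617021 163.63829787] [ 6  7 11 13 94] [ 0.5779 -0.0709  0.018 ]
hole [308.31896552 162.95689655] [  7   8  13  13 116] [0.5836 0.0138 0.018 ]
hole [397.55172414 164.39655172] [ 8  8 11 12 58] [0.5914 0.0997 0.018 ]
```

View pics/c3.png

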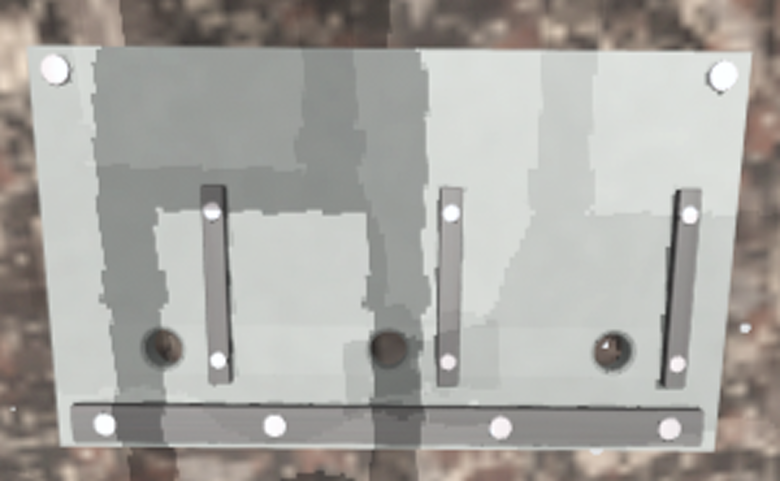

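```bash
cat >> jigfit.py <<'E'
pts=[((164,347),(33,-84,18)),((389,349),(33,0,18)),((613,351),(33,84,18)),((28,47),(-70,-125,18)),((751,52),(-70,125,18)),((714,450),(70,125,18)),((60,445),(70,-125,18)),
 ((213,185),(-25,-62,26)),((452,187),(-25,22,26)),((689,189),(-25,106,26))]
uv=np.array([[(a+.5)/2.6-.5+160,(b+.5)/2.6-.5+30] for (a,b),_ in pts]); M=np.array([m for _,m in pts])/1000
def world(q,M):
    c,s=np.cos(q[2]),np.sin(q[2]); return np.c_[q[0]+c*M[:,0]-s*M[:,1],q[1]+s*M[:,0]+c*M[:,1],M[:,2]+(q[3] if len(q)>3 else 0)]
for x0 in ([.55,.02,-.08],[.55,.02,-.08,0]):
    r=least_squares(lambda q:(np.array([proj(p,X) for X in world(q,M)])-uv).ravel(),x0,loss="soft_l1")
    print(r.x.round(4)); print(r.fun.reshape(-1,2).round(1).tolist())
E
python3 jigfit.py
```

```text
hole [220.43617021 163.63829787] [ 6  7 11 13 94] [ 0.5779 -0.0709  0.018 ]
hole [308.31896552 162.95689655] [  7   8  13  13 116] [0.5836 0.0138 0.018 ]
hole [397.55172414 164.39655172] [ 8  8 11 12 58] [0.5914 0.0997 0.018 ]
[ 0.5524  0.0171 -0.0826]
[[-0.7, 0.8], [-0.3, 0.8], [0.5, 0.7], [-0.9, -0.8], [0.8, -0.3], [0.4, 0.5], [-0.0, 0.6], [-0.8, -0.5], [0.0, -0.4], [1.4, -0.4]]
[ 0.5524  0.0171 -0.0824 -0.0027]
[[-0.1, 0.5], [-0.2, 0.4], [-0.1, 0.3], [0.1, -0.3], [-0.2, 0.2], [-0.4, -0.1], [0.9, 0.0], [-0.3, -0.3], [-0.1, -0.3], [0.7, -0.4]]
```

Emit:
send_rows --deltas '[{"dp":[-0.1,-0.33,0],"rotation":[0,0,0]},{"dp":[-0.2,-0.66,0],"rotation":[0,0,0]},{"dp":[-0.3,-1,0],"rotation":[0,0,0]}]'

```text
clock: 4.38
position: [0.5802, -0.1006, 0.2864]
ee_rot: [0.0, 0.034, 0.999, 0.001]
contact_force: [1.0, -1.0, 0.6]
width: 0.0853
```

Emit:
send_rows --deltas '[{"dp":[-0.1,-0.33,0],"rotation":[0,0,0]},{"dp":[-0.2,-0.66,0],"rotation":[0,0,0]},{"dp":[-0.3,-1,0],"rotation":[0,0,0]}]'

```text
clock: 4.63
position: [0.5446, -0.2208, 0.2866]
ee_rot: [0.0, 0.035, 0.999, 0.001]
contact_force: [0.7, -0.6, 0.6]
width: 0.0852
```

Emit:
send_rows --deltas '[{"dp":[0,-0.33,0],"rotation":[0,0,0]},{"dp":[0,-0.5,0],"rotation":[0,0,0]},{"dp":[0,-0.5,0],"rotation":[0,0,0]},{"dp":[0,-0.5,0],"rotation":[0,0,0]}]'

```text
clock: 4.97
position: [0.5452, -0.2808, 0.286]
ee_rot: [-0.0, 0.037, 0.999, 0.001]
contact_force: [0.1, 0.7, 0.3]
width: 0.0852
```

Run:
```python
from h import *
s=monitor.get_state(); print(s["position"],s["ee_rot"],s["clock"])
p=eyes.get_image("wrist"); save(p,"w4"); np.save("pics/w4.npy",p,allow_pickle=True)
print([(np.round(r["box"]).tolist(),round(r["score"],2)) for r in models.find_in("blank_0_centre",p)])
```

```text
[ 0.54518563 -0.28076183  0.28600068] [-7.26029029e-05  3.70174246e-02  9.99314210e-01  9.02309650e-04] 4.9667
[([328.0, 62.0, 433.0, 122.0], 0.66)]
```

View pics/w4.png

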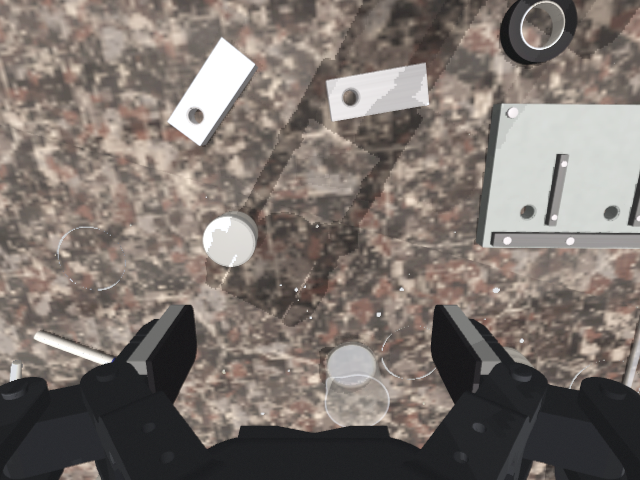

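```bash
cat > blankfit.py <<'E'
from h import *
from scipy.optimize import least_squares
def blanks(p,ztop=.022,lo=.012,roi=None,dbg=None):
    W=cloud(p); K,R,t=cam(p)
    m=(np.abs(W[...,2]-ztop)<.007)&(np.nan_to_num(W[...,2])>lo)
    m[300:]=False
    m=cv2.morphologyEx(m.astype(np.uint8),cv2.MORPH_OPEN,np.ones((3,3)))
    cs,_=cv2.findContours(m,cv2.RETR_EXTERNAL,cv2.CHAIN_APPROX_NONE); out=[]
    for c in cs:
        if cv2.contourArea(c)<400: continue
        P=np.array([back(p,u,v,ztop)[:2] for u,v in c[:,0]])
        (cx,cy),(a,b),ang=cv2.minAreaRect((P*1000).astype(np.float32))
        L,S=max(a,b),min(a,b)
        if not(80<L<105 and 28<S<48): continue
        yaw=np.deg2rad(ang if a>b else ang+90)
        # hole: dark pixels
        g=cv2.cvtColor(p["color"],cv2.COLOR_RGB2GRAY).astype(float)
        x=np.arange(-40,40.1,.5); y=np.arange(-13,13.1,.5); X,Y=np.meshgrid(x,y)
        co,s=np.cos(yaw),np.sin(yaw); Wp=np.stack([cx+co*X-s*Y,cy+s*X+co*Y,0*X+ztop*1000],-1)/1000
        uv=np.array([proj(p,q) for q in Wp.reshape(-1,3)]).astype(np.float32).reshape(X.shape+(2,))
        im=cv2.remap(g.astype(np.float32),uv[...,0],uv[...,1],cv2.INTER_LINEAR)
        sm=cv2.GaussianBlur(im,(0,0),8)
        k=np.unravel_index(sm.argmin(),sm.shape)
        w=np.clip(np.median(im)*.62-im,0,None)*((X-X[k])**2+(Y-Y[k])**2<100)
        hx,hy=(w*X).sum()/w.sum(),(w*Y).sum()/w.sum()
        if hx<0: yaw+=np.pi; hx,hy=-hx,-hy
        yaw=(yaw+np.pi)%(2*np.pi)-np.pi
        # centre from hole too
        out.append(dict(c=np.array([cx,cy])/1000,L=L,S=S,yaw=yaw,hole=(hx,hy),holew=np.array([cx+np.cos(yaw)*hx-np.sin(yaw)*hy,cy+np.sin(yaw)*hx+np.cos(yaw)*hy])/1000,dark=w.max(),px=proj(p,[cx/1000,cy/1000,ztop])))
    return out
def show(bs):
    for b in bs: print("c",b["c"].round(4),"LS",round(b["L"],1),round(b["S"],1),"yaw",round(b["yaw"],4),"hole loc mm",np.round(b["hole"],1),"hole",b["holew"].round(4),"px",b["px"].round(0))
E
python3 - <<'E'
from blankfit import *
p=np.load("pics/w4.npy",allow_pickle=True).item()
show(blanks(p))
W=cloud(p); print(W[70,210],W[92,380],W[230,230],W[30,100])
E
```

```text
c [ 0.4545 -0.2171] LS 89.9 35.9 yaw -1.4801 hole loc mm [24.3  1.3] hole [ 0.458  -0.2412] px [377.  92.]
c [ 0.4442 -0.3685] LS 89.7 37.2 yaw -0.7346 hole loc mm [23.6 -0.7] hole [ 0.4613 -0.3848] px [210.  94.]
[ 0.42455317 -0.36575267  0.02282868] [ 0.45426825 -0.21464943  0.02162476] [ 0.56889192 -0.36394028  0.03864592] [ 3.80159939e-01 -4.67128232e-01 -3.22363424e-04]
```

Emit:
send_rows --deltas '[{"dp":[-0.06,0.04,-0.12],"rotation":[0,0,-0.235]},{"dp":[-0.12,0.09,-0.25],"rotation":[0,0,-0.47]},{"dp":[-0.19,0.13,-0.37],"rotation":[0,0,-0.705]},{"dp":[-0.25,0.18,-0.5],"rotation":[0,0,-0.94]}]'

```text
clock: 5.4
position: [0.5149, -0.2575, 0.2262]
ee_rot: [0.0, 0.27, 0.963, 0.0]
contact_force: [0.1, -1.0, 1.0]
width: 0.0855
```

Emit:
send_rows --deltas '[{"dp":[-0.06,0.04,-0.12],"rotation":[0,0,-0.235]},{"dp":[-0.12,0.09,-0.25],"rotation":[0,0,-0.47]},{"dp":[-0.19,0.13,-0.37],"rotation":[0,0,-0.705]},{"dp":[-0.25,0.18,-0.5],"rotation":[0,0,-0.94]}]'

```text
clock: 5.73
position: [0.4848, -0.2359, 0.1662]
ee_rot: [0.0, 0.487, 0.874, 0.0]
contact_force: [0.2, 0.3, 0.1]
width: 0.0856
```

Emit:
send_rows --deltas '[{"dp":[-0.06,0.04,-0.12],"rotation":[0,0,-0.235]},{"dp":[-0.12,0.09,-0.25],"rotation":[0,0,-0.47]},{"dp":[-0.19,0.13,-0.37],"rotation":[0,0,-0.705]},{"dp":[-0.25,0.18,-0.5],"rotation":[0,0,-0.94]},{"dp":[-0.25,0.18,-0.5],"rotation":[0,0,-0.94]},{"dp":[-0.25,0.18,-0.5],"rotation":[0,0,-0.94]}]'

```text
clock: 6.23
position: [0.4547, -0.2149, 0.1063]
ee_rot: [-0.001, 0.674, 0.739, 0.0]
contact_force: [0.4, 1.4, 0.1]
width: 0.0855
```

```bash
cat >> h.py <<'E'
def yawy(q):
    from scipy.spatial.transform import Rotation as Ro
    M=Ro.from_quat([q[1],q[2],q[3],q[0]]).as_matrix(); return np.arctan2(M[1,1],M[0,1]), M[:,2]
def st():
    s=monitor.get_state(); y,z=yawy(s["ee_rot"]); print("t",s["clock"],"pos",s["position"].round(4),"yawy",round(y,4),"z",z.round(4),"F",s["contact_force"].round(1),"w",round(s["width"],4)); return s
E
python3 - <<'E'
from blankfit import *
s=st(); print(s["qpos"].round(2))
p=eyes.get_image("wrist"); save(p,"w5"); show(blanks(p))
E
```

```text
t 6.2333 pos [ 0.4547 -0.2149  0.1063] yawy 0.0922 z [-7.e-04  9.e-04 -1.e+00] F [0.4 1.4 0.1] w 0.0855
[-0.58  0.3   1.87  0.    0.97 -0.67]
```

View pics/w5.png

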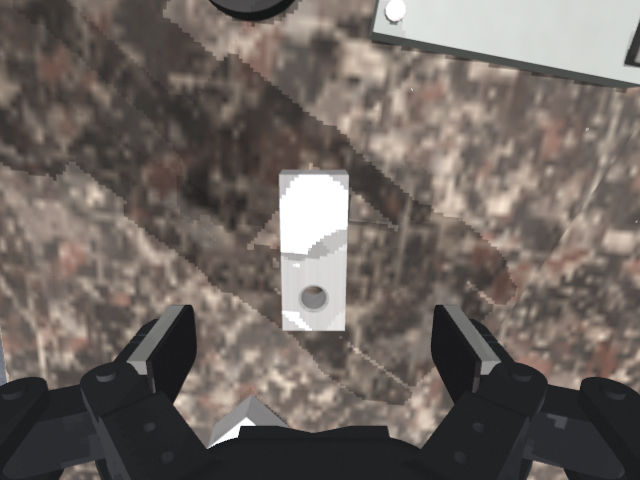

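Emit:
send_rows --deltas '[{"dp":[0,-0.018,-0.2],"rotation":[0,0,0]},{"dp":[0,-0.018,-0.4],"rotation":[0,0,0]},{"dp":[0,-0.018,-0.55],"rotation":[0,0,0]},{"dp":[0,-0.018,-0.645],"rotation":[0,0,0]},{"dp":[0,-0.018,-0.645],"rotation":[0,0,0]},{"dp":[0,-0.018,-0.645],"rotation":[0,0,0]}]'

```text
clock: 6.78
position: [0.456, -0.2194, 0.0295]
ee_rot: [0.001, 0.675, 0.738, 0.0]
contact_force: [0.3, -0.0, 0.2]
width: 0.0855
```

Emit:
send_rows --deltas '[{"dp":[0,0,0],"rotation":[0,0,0]},{"dp":[0,0,0],"rotation":[0,0,0]},{"dp":[0,0,0],"rotation":[0,0,0]},{"dp":[0,0,0],"rotation":[0,0,0]},{"dp":[0,0,0],"rotation":[0,0,0]},{"dp":[0,0,0],"rotation":[0,0,0]},{"dp":[0,0,0],"rotation":[0,0,0]},{"dp":[0,0,0],"rotation":[0,0,0]}]' --fingers 1 --grip_force 50

```text
clock: 7.45
position: [0.4554, -0.2194, 0.03]
ee_rot: [0.001, 0.676, 0.737, 0.0]
contact_force: [1.1, 0.6, 5.0]
width: 0.0346
```

Run:
```python
from blankfit import *
s=st(); 
p=eyes.get_image("wrist"); save(p,"w6")
```

```text
t 7.45 pos [ 0.4554 -0.2194  0.03  ] yawy 0.0871 z [ 0.0018 -0.0011 -1.    ] F [1.1 0.6 5. ] w 0.0346
```

View pics/w6.png

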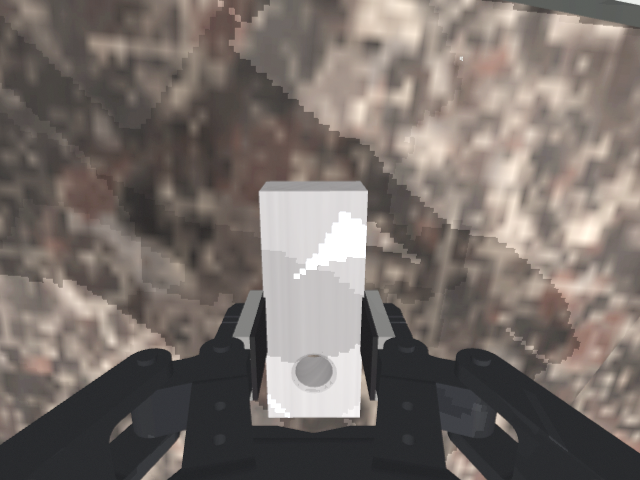

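Emit:
send_rows --deltas '[{"dp":[0,0,0.1],"rotation":[0,0,0]},{"dp":[0,0,0.25],"rotation":[0,0,0]},{"dp":[0,0,0.5],"rotation":[0,0,0]},{"dp":[0,0,0.75],"rotation":[0,0,0]},{"dp":[0,0,0.75],"rotation":[0,0,0]}]'

```text
clock: 7.92
position: [0.4579, -0.221, 0.1241]
ee_rot: [0.005, 0.676, 0.737, 0.001]
contact_force: [0.6, -1.7, -1.3]
width: 0.0345
```

Emit:
send_rows --deltas '[{"dp":[0.06,0.1,0],"rotation":[0,0,0.23]},{"dp":[0.13,0.2,0],"rotation":[0,0,0.46]},{"dp":[0.2,0.3,0],"rotation":[0,0,0.7]},{"dp":[0.26,0.41,0],"rotation":[0,0,0.934]}]'

```text
clock: 8.25
position: [0.4859, -0.1693, 0.1184]
ee_rot: [-0.0, 0.484, 0.875, 0.0]
contact_force: [1.1, -0.2, -2.2]
width: 0.0343
```

Emit:
send_rows --deltas '[{"dp":[0.06,0.1,0],"rotation":[0,0,0.23]},{"dp":[0.13,0.2,0],"rotation":[0,0,0.46]},{"dp":[0.2,0.3,0],"rotation":[0,0,0.7]},{"dp":[0.26,0.41,0],"rotation":[0,0,0.934]}]'

```text
clock: 8.58
position: [0.5172, -0.12, 0.1181]
ee_rot: [-0.0, 0.269, 0.963, 0.0]
contact_force: [0.1, 0.4, -2.0]
width: 0.0343
```

Emit:
send_rows --deltas '[{"dp":[0.06,0.1,0],"rotation":[0,0,0.23]},{"dp":[0.13,0.2,0],"rotation":[0,0,0.46]},{"dp":[0.2,0.3,0],"rotation":[0,0,0.7]},{"dp":[0.26,0.41,0],"rotation":[0,0,0.934]},{"dp":[0.26,0.41,0],"rotation":[0,0,0.934]},{"dp":[0.26,0.41,0],"rotation":[0,0,0.934]}]'

```text
clock: 9.08
position: [0.5479, -0.0709, 0.1182]
ee_rot: [-0.001, 0.042, 0.999, -0.0]
contact_force: [-0.2, 0.8, -0.5]
width: 0.0346
```

Run:
```python
from blankfit import *
s=st(); 
p=eyes.get_image("wrist"); save(p,"w7"); np.save("pics/w7.npy",p,allow_pickle=True)
p=eyes.get_image("side"); save(p,"s7")
c=p["color"][150:310,270:430][:,:,::-1]; cv2.imwrite("pics/s7c.png",cv2.resize(c,None,fx=3.7,fy=3.7,interpolation=cv2.INTER_CUBIC))
```

```text
t 9.0833 pos [ 0.5479 -0.0709  0.1182] yawy 1.4875 z [-1.5e-03  1.0e-04 -1.0e+00] F [-0.2  0.8 -0.5] w 0.0346
```

View pics/w7.png

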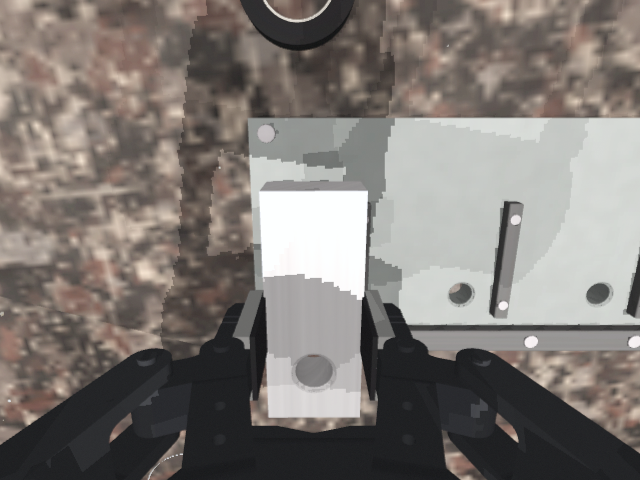

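View pics/s7c.png

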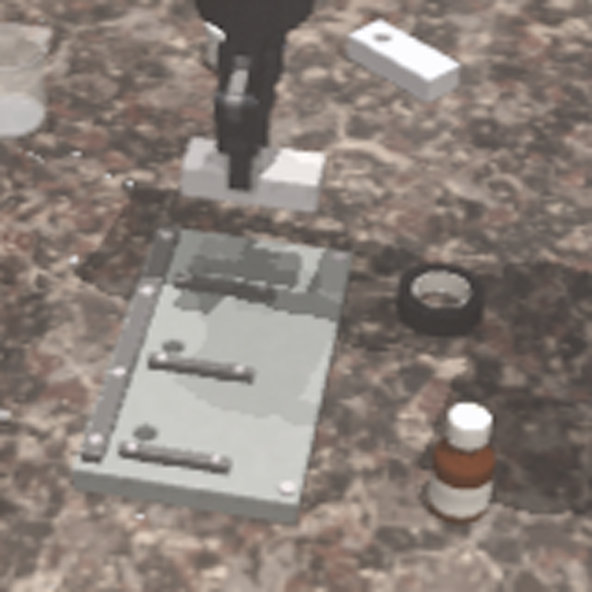

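Emit:
send_rows --deltas '[{"dp":[0,0,-0.2],"rotation":[0,0,0]},{"dp":[0,0,-0.4],"rotation":[0,0,0]},{"dp":[0,0,-0.54],"rotation":[0,0,0]},{"dp":[0,0,-0.54],"rotation":[0,0,0]},{"dp":[0,0,-0.54],"rotation":[0,0,0]}]'

```text
clock: 9.6
position: [0.5473, -0.0719, 0.0534]
ee_rot: [-0.001, 0.042, 0.999, 0.0]
contact_force: [-0.3, -0.2, -1.1]
width: 0.0345
```

Emit:
send_rows --deltas '[{"dp":[0,0,-0.01],"rotation":[0,0,0]},{"dp":[0,0,-0.02],"rotation":[0,0,0]},{"dp":[0,0,-0.03],"rotation":[0,0,0]},{"dp":[0,0,-0.04],"rotation":[0,0,0]},{"dp":[0,0,-0.045],"rotation":[0,0,0]},{"dp":[0,0,-0.045],"rotation":[0,0,0]}]'

```text
clock: 10.1
position: [0.5484, -0.0714, 0.0489]
ee_rot: [0.0, 0.041, 0.999, 0.0]
contact_force: [-0.2, -0.8, -0.9]
width: 0.0345
```

Emit:
send_rows --deltas '[{"dp":[0,0,-0.005],"rotation":[0,0,0]},{"dp":[0,0,-0.01],"rotation":[0,0,0]},{"dp":[0,0,-0.015],"rotation":[0,0,0]},{"dp":[0,0,-0.015],"rotation":[0,0,0]},{"dp":[0,0,-0.015],"rotation":[0,0,0]}]'

```text
clock: 10.52
position: [0.5485, -0.0714, 0.048]
ee_rot: [0.0, 0.041, 0.999, -0.0]
contact_force: [-2.0, 0.0, 6.5]
width: 0.0345
```

Run:
```python
from blankfit import *
s=st(); 
p=eyes.get_image("wrist"); save(p,"w8")
```

```text
t 10.5167 pos [ 0.5485 -0.0714  0.048 ] yawy 1.4881 z [ 6.e-04 -1.e-04 -1.e+00] F [-2.   0.   6.5] w 0.0345
```

View pics/w8.png

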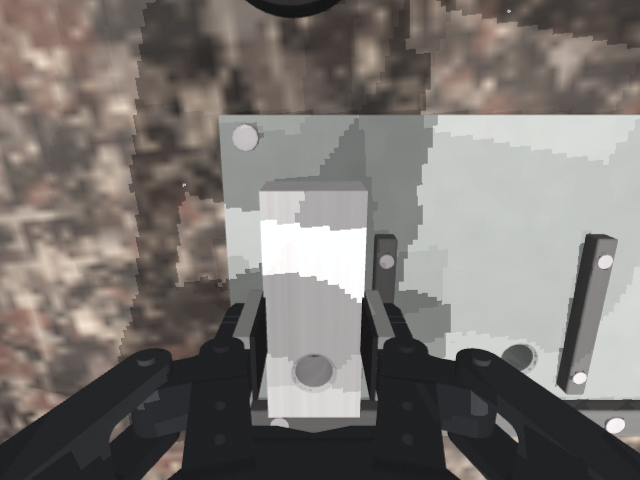

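Emit:
send_rows --deltas '[{"dp":[0.02,-0.002,0.003],"rotation":[0,0,0]},{"dp":[0.04,-0.003,0.003],"rotation":[0,0,0]},{"dp":[0.05,-0.004,0.003],"rotation":[0,0,0]},{"dp":[0.05,-0.004,0.003],"rotation":[0,0,0]}]'

```text
clock: 10.9
position: [0.5532, -0.0716, 0.048]
ee_rot: [-0.001, 0.041, 0.999, 0.0]
contact_force: [-3.7, 0.2, 8.2]
width: 0.0345
```

Emit:
send_rows --deltas '[{"dp":[0.008,-0.001,0],"rotation":[0,0,0]},{"dp":[0.017,-0.001,0],"rotation":[0,0,0]},{"dp":[0.017,-0.001,0],"rotation":[0,0,0]}]'

```text
clock: 11.15
position: [0.5551, -0.0717, 0.048]
ee_rot: [-0.001, 0.041, 0.999, 0.0]
contact_force: [-4.2, 0.4, 7.9]
width: 0.0348
```

Emit:
send_rows --deltas '[{"dp":[0.008,-0.001,0],"rotation":[0,0,0]},{"dp":[0.017,-0.001,0],"rotation":[0,0,0]},{"dp":[0.017,-0.001,0],"rotation":[0,0,0]}]'

```text
clock: 11.4
position: [0.5571, -0.0719, 0.048]
ee_rot: [-0.001, 0.041, 0.999, 0.0]
contact_force: [-4.7, 0.9, 7.7]
width: 0.0348
```

Emit:
send_rows --deltas '[{"dp":[0.004,0,0],"rotation":[0,0,0]},{"dp":[0.008,0,0],"rotation":[0,0,0]},{"dp":[0.008,0,0],"rotation":[0,0,0]}]'

```text
clock: 11.65
position: [0.5573, -0.0719, 0.048]
ee_rot: [-0.002, 0.041, 0.999, 0.0]
contact_force: [-6.5, -0.3, 9.3]
width: 0.0347
```

Emit:
send_rows --deltas '[{"dp":[0.004,0,0],"rotation":[0,0,0]},{"dp":[0.01,0,0],"rotation":[0,0,0]},{"dp":[0.01,0,0],"rotation":[0,0,0]}]'

```text
clock: 11.9
position: [0.5573, -0.0719, 0.048]
ee_rot: [-0.003, 0.041, 0.999, 0.0]
contact_force: [-9.0, -1.4, 10.9]
width: 0.0346
```

Emit:
send_rows --deltas '[{"dp":[0,0.01,0],"rotation":[0,0,0]},{"dp":[0,0.02,0],"rotation":[0,0,0]},{"dp":[0,0.025,0],"rotation":[0,0,0]},{"dp":[0,0.025,0],"rotation":[0,0,0]}]'

```text
clock: 12.23
position: [0.5574, -0.0713, 0.048]
ee_rot: [-0.003, 0.04, 0.999, -0.002]
contact_force: [-8.9, -9.2, 10.2]
width: 0.0346
```

Emit:
send_rows --deltas '[{"dp":[-0.008,0,0.01],"rotation":[0,0,0]},{"dp":[-0.008,0.005,0.01],"rotation":[0,0,0]},{"dp":[-0.008,0.01,0.01],"rotation":[0,0,0]},{"dp":[-0.008,0.01,0.01],"rotation":[0,0,0]}]'

```text
clock: 12.57
position: [0.5576, -0.0684, 0.0481]
ee_rot: [-0.002, 0.041, 0.999, -0.0]
contact_force: [-6.3, -3.9, 2.6]
width: 0.0347
```

Run:
```python
from blankfit import *
s=st(); 
p=eyes.get_image("wrist"); save(p,"w9")
c=p["color"][180:460,200:460][:,:,::-1]; cv2.imwrite("pics/w9c.png",cv2.resize(c,None,fx=2.2,fy=2.1,interpolation=cv2.INTER_CUBIC))
```

```text
t 12.5667 pos [ 0.5576 -0.0684  0.0481] yawy 1.4885 z [-4.5e-03 -8.0e-04 -1.0e+00] F [-6.3 -3.9  2.6] w 0.0347
```

View pics/w9c.png

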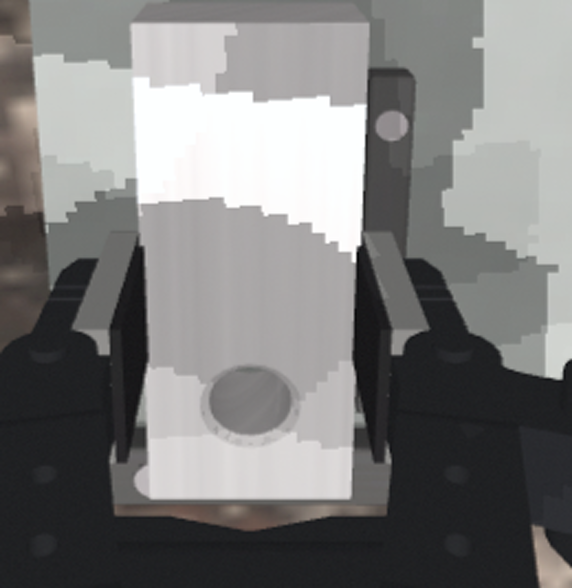

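Emit:
send_rows --deltas '[{"dp":[0,0.005,0],"rotation":[0,0,0]},{"dp":[0,0.01,0],"rotation":[0,0,0]},{"dp":[0,0.01,0],"rotation":[0,0,0]}]'

```text
clock: 12.87
position: [0.5577, -0.0672, 0.0481]
ee_rot: [-0.002, 0.041, 0.999, -0.001]
contact_force: [-5.7, -3.6, 2.4]
width: 0.0342
```

Emit:
send_rows --deltas '[{"dp":[0,0.005,0],"rotation":[0,0,0]},{"dp":[0,0.01,0],"rotation":[0,0,0]},{"dp":[0,0.01,0],"rotation":[0,0,0]}]'

```text
clock: 13.12
position: [0.5578, -0.066, 0.0481]
ee_rot: [-0.002, 0.041, 0.999, -0.001]
contact_force: [-5.6, -3.8, 2.2]
width: 0.0344
```

Emit:
send_rows --deltas '[{"dp":[0,0.005,0],"rotation":[0,0,0]},{"dp":[0,0.01,0],"rotation":[0,0,0]},{"dp":[0,0.01,0],"rotation":[0,0,0]}]'

```text
clock: 13.37
position: [0.5578, -0.066, 0.0481]
ee_rot: [-0.002, 0.041, 0.999, -0.002]
contact_force: [-6.8, -7.3, 1.7]
width: 0.0348
```

Emit:
send_rows --deltas '[{"dp":[0,0.005,0],"rotation":[0,0,0]},{"dp":[0,0.01,0],"rotation":[0,0,0]},{"dp":[0,0.01,0],"rotation":[0,0,0]}]'

```text
clock: 13.62
position: [0.5578, -0.0658, 0.0481]
ee_rot: [-0.002, 0.04, 0.999, -0.003]
contact_force: [-6.3, -9.7, 2.2]
width: 0.0351
```

Emit:
send_rows --deltas '[{"dp":[0,0,0],"rotation":[0,0,0]},{"dp":[0,0,0],"rotation":[0,0,0]},{"dp":[0,0,0],"rotation":[0,0,0]},{"dp":[0,0,0],"rotation":[0,0,0]},{"dp":[0,0,0],"rotation":[0,0,0]},{"dp":[0,0,0],"rotation":[0,0,0]}]' --fingers -1

```text
clock: 14.12
position: [0.56, -0.0628, 0.0485]
ee_rot: [0.0, 0.041, 0.999, 0.0]
contact_force: [0.3, 0.1, 0.3]
width: 0.0855
```

Emit:
send_rows --deltas '[{"dp":[0,0,0.3],"rotation":[0,0,0]},{"dp":[0.2,0,0.6],"rotation":[0,0,0]},{"dp":[0.35,0,0.9],"rotation":[0,0,0]},{"dp":[0.35,0,1],"rotation":[0,0,0]},{"dp":[0.35,0,1],"rotation":[0,0,0]},{"dp":[0.35,0,1],"rotation":[0,0,0]}]'

```text
clock: 14.62
position: [0.6016, -0.0629, 0.1688]
ee_rot: [0.0, 0.041, 0.999, 0.0]
contact_force: [-0.8, -0.9, -1.3]
width: 0.0853
```

Run:
```python
from blankfit import *
s=st(); 
p=eyes.get_image("wrist"); save(p,"w10"); np.save("pics/w10.npy",p,allow_pickle=True)
show(blanks(p,ztop=.040,lo=.033))
```

```text
t 14.6167 pos [ 0.6016 -0.0629  0.1688] yawy 1.4884 z [ 7.e-04 -0.e+00 -1.e+00] F [-0.8 -0.9 -1.3] w 0.0853
c [ 0.5533 -0.0675] LS 88.8 35.8 yaw -0.0829 hole loc mm [22.8  0.4] hole [ 0.5761 -0.069 ] px [302. 160.]
```

View pics/w10.png

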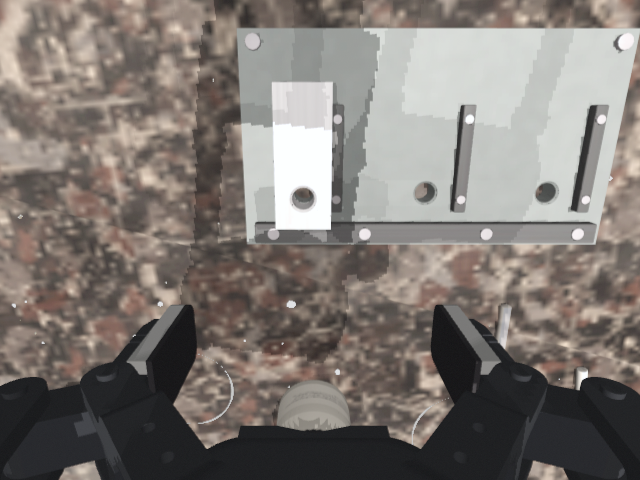

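Emit:
send_rows --deltas '[{"dp":[-0.04,0.33,0],"rotation":[0,0,0]},{"dp":[-0.08,0.66,0],"rotation":[0,0,0]},{"dp":[-0.12,1,0],"rotation":[0,0,0]}]'

```text
clock: 14.92
position: [0.5849, 0.0573, 0.1659]
ee_rot: [-0.003, 0.043, 0.999, 0.0]
contact_force: [0.0, -0.9, -1.2]
width: 0.0855
```

Emit:
send_rows --deltas '[{"dp":[-0.04,0.33,0],"rotation":[0,0,0]},{"dp":[-0.08,0.66,0],"rotation":[0,0,0]},{"dp":[-0.12,1,0],"rotation":[0,0,0]}]'

```text
clock: 15.17
position: [0.5703, 0.178, 0.166]
ee_rot: [-0.003, 0.042, 0.999, -0.001]
contact_force: [0.7, -0.2, -0.4]
width: 0.0855
```

Emit:
send_rows --deltas '[{"dp":[-0.04,0.33,0],"rotation":[0,0,0]},{"dp":[-0.08,0.66,0],"rotation":[0,0,0]},{"dp":[-0.15,1,0],"rotation":[0,0,0]},{"dp":[-0.15,1,0],"rotation":[0,0,0]},{"dp":[-0.15,1,0],"rotation":[0,0,0]},{"dp":[-0.15,1,0],"rotation":[0,0,0]}]'

```text
clock: 15.67
position: [0.5534, 0.2962, 0.1664]
ee_rot: [-0.002, 0.041, 0.999, -0.001]
contact_force: [0.4, 0.3, -0.4]
width: 0.0852
```

Run:
```python
from blankfit import *
s=st(); 
p=eyes.get_image("wrist"); save(p,"w11"); np.save("pics/w11.npy",p,allow_pickle=True)
W=cloud(p); m=(np.abs(W[...,2]-.081)<.006); m[300:]=False
n,l,stt,c=cv2.connectedComponentsWithStats(m.astype(np.uint8))
for i in range(1,n):
    if stt[i,4]>100: print(stt[i],c[i].round(1),back(p,*c[i],.081).round(4),np.median(W[l==i][:,2]).round(4))
```

```text
t 15.6667 pos [0.5534 0.2962 0.1664] yawy 1.4891 z [-0.0037 -0.0022 -1.    ] F [ 0.4  0.3 -0.4] w 0.0852
[ 321   92   41   43 1296] [341.3 113. ] [0.4795 0.3141 0.081 ] 0.0798
[ 341  198   38   38 1079] [359.4 216.7] [0.533  0.3204 0.081 ] 0.0797
[575 268  65  32 846] [608.1 284. ] [0.5828 0.457  0.081 ] 0.0806
[361 290  30  10 204] [375.1 295.7] [0.5794 0.327  0.081 ] 0.0788
```

View pics/w11.png

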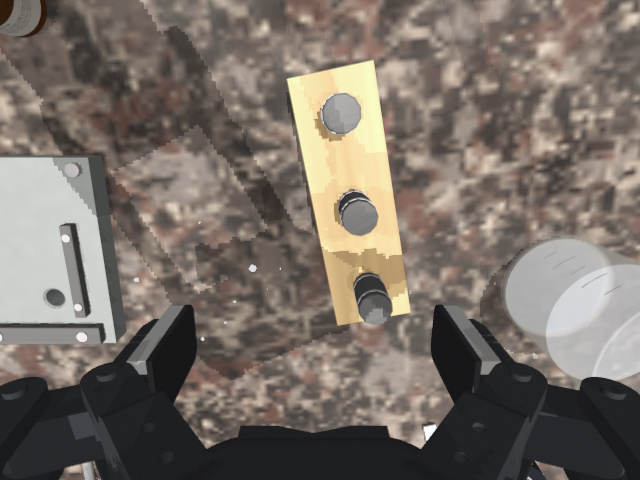

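Emit:
send_rows --deltas '[{"dp":[-0.3,0.08,-0.1],"rotation":[0,0,0]},{"dp":[-0.616,0.161,-0.2],"rotation":[0,0,0]},{"dp":[-0.616,0.161,-0.4],"rotation":[0,0,0]},{"dp":[-0.616,0.161,-0.4],"rotation":[0,0,0]},{"dp":[-0.616,0.161,-0.6],"rotation":[0,0,0]},{"dp":[-0.616,0.161,-0.828],"rotation":[0,0,0]},{"dp":[-0.616,0.161,-0.828],"rotation":[0,0,0]},{"dp":[-0.616,0.161,-0.828],"rotation":[0,0,0]}]'

```text
clock: 16.38
position: [0.4815, 0.3147, 0.0686]
ee_rot: [-0.001, 0.042, 0.999, -0.001]
contact_force: [-0.9, -0.3, 0.1]
width: 0.0854
```

Run:
```python
from blankfit import *
s=st(); 
p=eyes.get_image("wrist"); save(p,"w12"); np.save("pics/w12.npy",p,allow_pickle=True)
W=cloud(p); m=(np.abs(W[...,2]-.081)<.006)
n,l,stt,c=cv2.connectedComponentsWithStats(m.astype(np.uint8))
for i in range(1,n):
    if stt[i,4]>100: print(stt[i],c[i].round(1),back(p,*c[i],.081).round(4),np.median(W[l==i][:,2]).round(4))
```

```text
t 16.3833 pos [0.4815 0.3147 0.0686] yawy 1.4859 z [-0.0021 -0.0014 -1.    ] F [-0.9 -0.3  0.1] w 0.0854
[ 287  314   62   62 3023] [317.4 344.9] [0.4769 0.3146 0.081 ] 0.0797
[ 124  316   63   84 1548] [167.4 346.6] [0.4735 0.2679 0.081 ] 0.0814
[ 441  317   63   81 1563] [460.2 346.8] [0.4813 0.3588 0.081 ] 0.0815
```

View pics/w12.png

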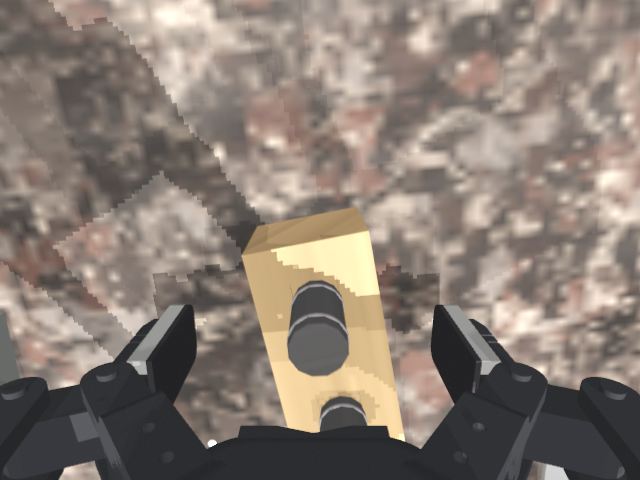

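Emit:
send_rows --deltas '[{"dp":[-0.01,0,-0.008],"rotation":[0,0,0]},{"dp":[-0.01,0,-0.008],"rotation":[0,0,0]},{"dp":[-0.01,0,-0.008],"rotation":[0,0,0]},{"dp":[-0.01,0,-0.008],"rotation":[0,0,0]},{"dp":[-0.01,0,-0.008],"rotation":[0,0,0]},{"dp":[-0.01,0,-0.008],"rotation":[0,0,0]},{"dp":[-0.01,0,-0.008],"rotation":[0,0,0]},{"dp":[-0.01,0,-0.008],"rotation":[0,0,0]},{"dp":[-0.01,0,-0.008],"rotation":[0,0,0]}]' --fingers 1 --grip_force 50

```text
clock: 17.18
position: [0.4799, 0.3164, 0.0688]
ee_rot: [0.0, 0.041, 0.999, 0.0]
contact_force: [-0.7, 0.2, 5.9]
width: 0.0173
```

Run:
```python
from blankfit import *
s=st(); 
p=eyes.get_image("wrist"); save(p,"w13"); np.save("pics/w13.npy",p,allow_pickle=True)
W=cloud(p); m=(np.abs(W[...,2]-.081)<.004)
n,l,stt,c=cv2.connectedComponentsWithStats(m.astype(np.uint8))
for i in range(1,n):
    if stt[i,4]>100: print(stt[i],c[i].round(1),back(p,*c[i],.081).round(4),np.median(W[l==i][:,2]).round(4))
```

```text
t 17.1833 pos [0.4799 0.3164 0.0688] yawy 1.4881 z [ 7.e-04  5.e-04 -1.e+00] F [-0.7  0.2  5.9] w 0.0173
[ 243  318  142   75 3551] [313.3 347.2] [0.4761 0.3149 0.081 ] 0.0798
```

View pics/w13.png

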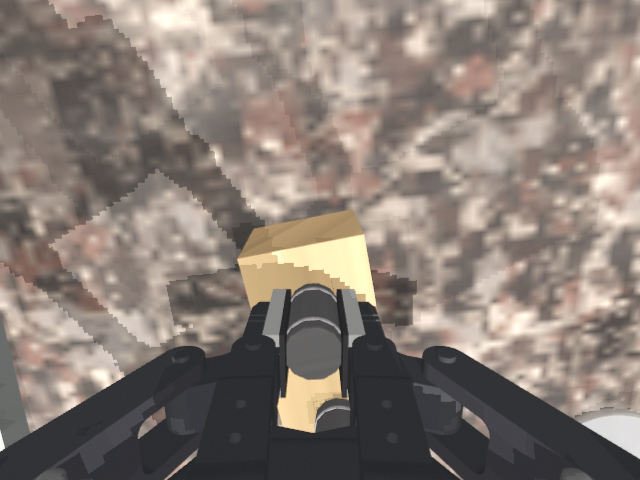

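Emit:
send_rows --deltas '[{"dp":[0,0,0.1],"rotation":[0,0,0]},{"dp":[0,0,0.3],"rotation":[0,0,0]},{"dp":[0,0,0.5],"rotation":[0,0,0]},{"dp":[0,0,0.8],"rotation":[0,0,0]},{"dp":[0,0,0.8],"rotation":[0,0,0]},{"dp":[0,0,0.8],"rotation":[0,0,0]}]'

```text
clock: 17.73
position: [0.4809, 0.3168, 0.1659]
ee_rot: [0.002, 0.041, 0.999, 0.001]
contact_force: [0.7, 0.0, -0.9]
width: 0.0175
```

Run:
```python
from blankfit import *
st()
p=eyes.get_image("wrist"); save(p,"w14"); np.save("pics/w14.npy",p,allow_pickle=True)
S={n:np.load(f"pics/{n}.npy",allow_pickle=True).item() for n in ["w2","w3","w10","w11","w12"]}
def heads(p):
    W=cloud(p); m=(np.abs(W[...,2]-.0805)<.005); n,l,s,c=cv2.connectedComponentsWithStats(m.astype(np.uint8))
    return [(s[i].tolist(),c[i].round(1).tolist()) for i in range(1,n) if s[i,4]>150]
print(heads(S["w2"]))
k=lambda a,b:((a+.5)/2.6-.5+160,(b+.5)/2.6-.5+30)
obs=[("w2","hc",(14,178.5)),("w2","hb",(99.8,179.2)),("w2","ha",(186,179.6)),("w3","hc",k(164,347)),("w3","hb",k(389,349)),("w3","ha",k(613,351)),("w10","hb",(425,191.8)),("w10","ha",(545,191.7)),
("w11","p0",(341.3,113)),("w11","p1",(359.4,216.7)),("w12","p0",(317.4,344.9)),("w11","ha",(54,297.5))]
for s,c in heads(S["w2"]):
    for nm,g in (("p0",(424,20)),("p1",(431,97)),("p2",(438,165))):
        if abs(c[0]-g[0])+abs(c[1]-g[1])<10: obs.append(("w2",nm,tuple(c)))
names=sorted({o[1] for o in obs}); z0={"h":.018,"p":.081}
from scipy.optimize import least_squares
X0=np.array([[.5776,-.068],[.5846,.015],[.5917,.0985]]+[[.4795,.3141],[.533,.3204],[.588,.326]])
order=["hc","hb","ha","p0","p1","p2"]
def f(q):
    d=q[:6]; X=q[6:].reshape(-1,2); r=[]
    Rd,_=cv2.Rodrigues(d[:3])
    for s,n,uv in obs:
        K,R,t=cam(S[s]); P=np.r_[X[order.index(n)],z0[n[0]]]
        c=Rd@(R@P+t)+d[3:]; u=K@c; r+=list((u[:2]/u[2]-uv)/.6)
    return np.r_[r,d[:3]/.02,d[3:]/.002]
r=least_squares(f,np.r_[np.zeros(6),X0.ravel()],loss="soft_l1")
print(r.x[:6].round(4)); print(dict(zip(order,r.x[6:].reshape(-1,2).round(4).tolist())))
for o,e in zip(obs,r.fun[:2*len(obs)].reshape(-1,2)*.6): print(o[:2],e.round(1))
r0=least_squares(lambda x:f(np.r_[np.zeros(6),x]),X0.ravel())
print("uncal"); 
for o,e in zip(obs,r0.fun[:2*len(obs)].reshape(-1,2)*.6): print(o[:2],e.round(1))
```

```text
t 17.7333 pos [0.4809 0.3168 0.1659] yawy 1.4881 z [ 0.0041  0.002  -1.    ] F [ 0.7  0.  -0.9] w 0.0175
[([412, 5, 28, 31, 661], [425.9, 19.6]), ([420, 83, 28, 28, 567], [433.8, 96.7]), ([567, 139, 73, 97, 760], [584.8, 179.9]), ([428, 154, 26, 26, 485], [441.1, 166.6]), ([605, 229, 35, 12, 171], [625.6, 236.1]), ([0, 359, 46, 27, 671], [16.4, 370.7])]
[-0.0053 -0.0022 -0.      0.     -0.0004  0.0028]
{'hc': [0.5756, -0.0682], 'hb': [0.5826, 0.0152], 'ha': [0.5896, 0.0985], 'p0': [0.4775, 0.3148], 'p1': [0.5321, 0.3213], 'p2': [0.5865, 0.3278]}
('w2', 'hc') [ 0.1 -0.2]
('w2', 'hb') [0.3 0. ]
('w2', 'ha') [-0.1  0.5]
('w3', 'hc') [-0.1  0.2]
('w3', 'hb') [-0.4  0.2]
('w3', 'ha') [-0.7  0.2]
('w10', 'hb') [ 0.  -0.2]
('w10', 'ha') [0.3 0. ]
('w11', 'p0') [-0.1 -0.9]
('w11', 'p1') [ 0. -0.]
('w12', 'p0') [0.1 0.5]
('w11', 'ha') [ 0.2 -0.9]
('w2', 'p0') [-0.1 -0. ]
('w2', 'p1') [-0.  0.]
('w2', 'p2') [-0. -0.]
uncal
('w2', 'hc') [-0.3 -0.1]
('w2', 'hb') [-0.8 -0.2]
('w2', 'ha') [-0.9  0.2]
('w3', 'hc') [0.3 0.1]
('w3', 'hb') [-0.4 -0.2]
('w3', 'ha') [-0.1 -0.3]
('w10', 'hb') [0.8 0.4]
('w10', 'ha') [2.2 0.6]
('w11', 'p0') [ 0.1 -2.7]
('w11', 'p1') [-0.5  0.9]
('w12', 'p0') [-0.6  3.9]
('w11', 'ha') [-1.6  0.2]
('w2', 'p0') [ 1.4 -3.3]
('w2', 'p1') [ 0.7 -1.2]
('w2', 'p2') [-0. -0.]
```

View pics/w14.png

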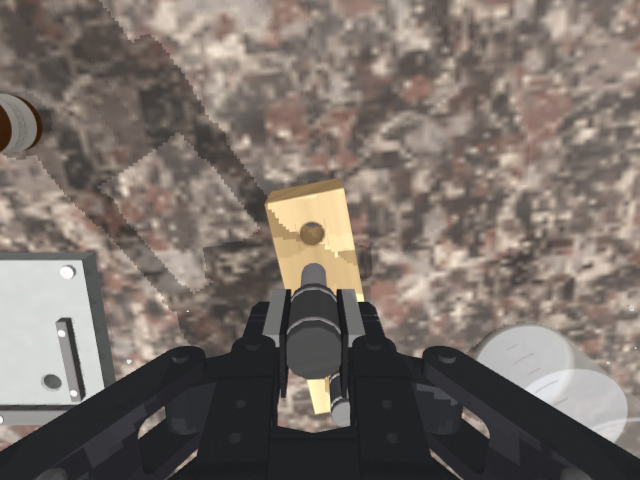

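Emit:
send_rows --deltas '[{"dp":[0.07,-0.27,0],"rotation":[0,0,0]},{"dp":[0.14,-0.54,0],"rotation":[0,0,0]},{"dp":[0.2,-0.8,0],"rotation":[0,0,0]}]'

```text
clock: 18.03
position: [0.5025, 0.219, 0.1619]
ee_rot: [-0.002, 0.04, 0.999, -0.001]
contact_force: [0.2, 0.8, -0.7]
width: 0.0171
```

Emit:
send_rows --deltas '[{"dp":[0.07,-0.27,0],"rotation":[0,0,0]},{"dp":[0.14,-0.54,0],"rotation":[0,0,0]},{"dp":[0.2,-0.8,0],"rotation":[0,0,0]}]'

```text
clock: 18.28
position: [0.5266, 0.1225, 0.162]
ee_rot: [-0.002, 0.041, 0.999, -0.0]
contact_force: [0.2, 0.3, -0.4]
width: 0.0173
```

Emit:
send_rows --deltas '[{"dp":[0.07,-0.27,0],"rotation":[0,0,0]},{"dp":[0.14,-0.54,0],"rotation":[0,0,0]},{"dp":[0.2,-0.8,0],"rotation":[0,0,0]}]'

```text
clock: 18.53
position: [0.5507, 0.0265, 0.1619]
ee_rot: [-0.002, 0.041, 0.999, 0.0]
contact_force: [0.5, 0.7, -1.1]
width: 0.017
```

Emit:
send_rows --deltas '[{"dp":[0.07,-0.27,0],"rotation":[0,0,0]},{"dp":[0.14,-0.54,0],"rotation":[0,0,0]},{"dp":[0.2,-0.8,0],"rotation":[0,0,0]},{"dp":[0.2,-0.8,-0.1],"rotation":[0,0,0]},{"dp":[0.2,-0.8,-0.1],"rotation":[0,0,0]},{"dp":[0.2,-0.8,-0.1],"rotation":[0,0,0]}]'

```text
clock: 19.03
position: [0.5737, -0.0674, 0.1497]
ee_rot: [-0.003, 0.042, 0.999, 0.001]
contact_force: [0.4, 0.1, -0.8]
width: 0.0172
```

Run:
```python
from blankfit import *
st()
p=eyes.get_image("wrist"); save(p,"w15"); np.save("pics/w15.npy",p,allow_pickle=True)
```

```text
t 19.0333 pos [ 0.5737 -0.0674  0.1497] yawy 1.487 z [-0.006   0.0021 -1.    ] F [ 0.4  0.1 -0.8] w 0.0172
```

View pics/w15.png

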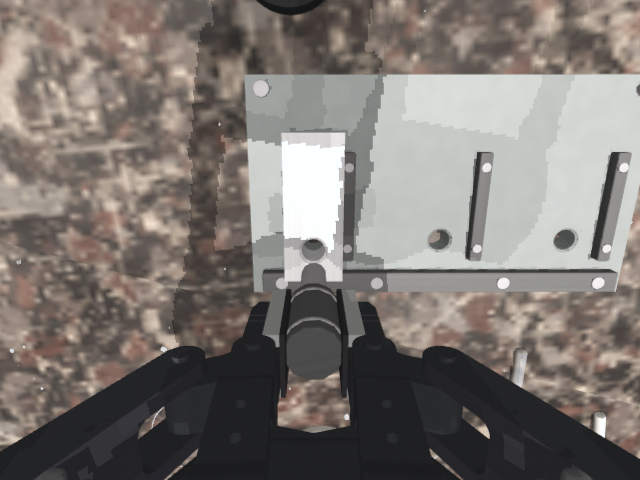

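Emit:
send_rows --deltas '[{"dp":[0.036,0,-0.1],"rotation":[0,0,0]},{"dp":[0.036,0,-0.2],"rotation":[0,0,0]},{"dp":[0.036,0,-0.29],"rotation":[0,0,0]},{"dp":[0.036,0,-0.29],"rotation":[0,0,0]},{"dp":[0.036,0,-0.29],"rotation":[0,0,0]},{"dp":[0.036,0,-0.29],"rotation":[0,0,0]}]'

```text
clock: 19.58
position: [0.5803, -0.0674, 0.1175]
ee_rot: [0.0, 0.041, 0.999, 0.0]
contact_force: [-0.0, 0.8, -0.6]
width: 0.0175
```

Run:
```python
from blankfit import *
st()
p=eyes.get_image("wrist"); save(p,"w16"); np.save("pics/w16.npy",p,allow_pickle=True)
c=p["color"][150:400,220:420][:,:,::-1]; cv2.imwrite("pics/w16c.png",cv2.resize(c,None,fx=3,fy=2.4,interpolation=cv2.INTER_CUBIC))
```

```text
t 19.5833 pos [ 0.5803 -0.0674  0.1175] yawy 1.4887 z [ 4.e-04  0.e+00 -1.e+00] F [-0.   0.8 -0.6] w 0.0175
```

View pics/w16c.png

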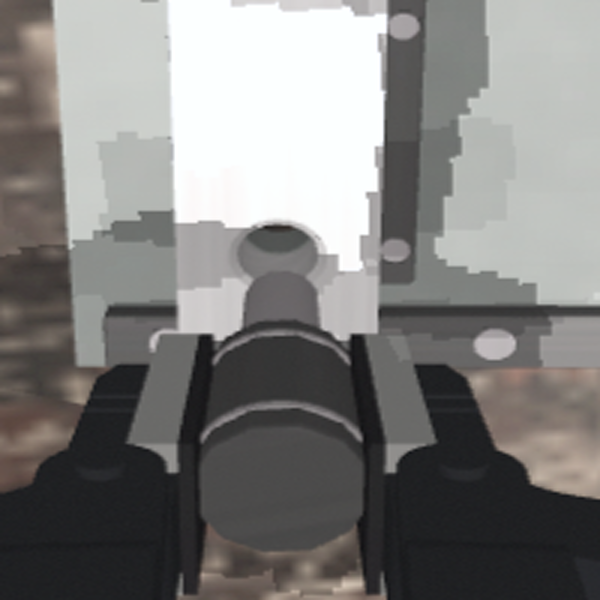

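```bash
cat >> h.py <<'E'
CAL=np.array([-0.0053,-0.0022,0,0,-0.0004,0.0028])
def projc(p,X):
    K,R,t=cam(p); Rd,_=cv2.Rodrigues(CAL[:3]); c=Rd@(R@np.array(X,float)+t)+CAL[3:]; u=K@c; return u[:2]/u[2]
def backc(p,u,v,z):
    K,R,t=cam(p); Rd,_=cv2.Rodrigues(CAL[:3]); ray=np.linalg.inv(K)@np.array([u,v,1.0])
    # world: R^T(Rd^T(c-d)-t)
    o=R.T@(Rd.T@(-CAL[3:])-t); w=R.T@(Rd.T@ray); return o+w*(z-o[2])/w[2]
def overlay(p,rings,box,f,name):
    im=p["color"][:,:,::-1].copy(); x0,y0,x1,y1=box; im=cv2.resize(im[y0:y1,x0:x1],None,fx=f,fy=f,interpolation=cv2.INTER_CUBIC)
    for X,r,col in rings:
        a=np.linspace(0,2*np.pi,40); q=np.array([projc(p,[X[0]+r*np.cos(t),X[1]+r*np.sin(t),X[2]]) for t in a]); q=((q-[x0,y0]+.5)*f-.5)
        cv2.polylines(im,[np.round(q).astype(int)],True,col,1)
    cv2.imwrite("pics/"+name+".png",im)
E
python3 - <<'E'
from h import *
p=np.load("pics/w16.npy",allow_pickle=True).item()
h=[.5756,-.0682,.04]; pin=np.array([.5803-.0024,-.0674-.0016]); f=.1175-.0058-.056
overlay(p,[(h,.00725,(0,0,255)),([pin[0],pin[1],.1175+.0125],.010,(0,255,0)),([pin[0],pin[1],f],.004,(255,0,0)),([pin[0],pin[1],f+.03],.006,(255,0,0))],(220,150,420,400),3,"o16")
E
```

```text
(no output)
```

View pics/o16.png

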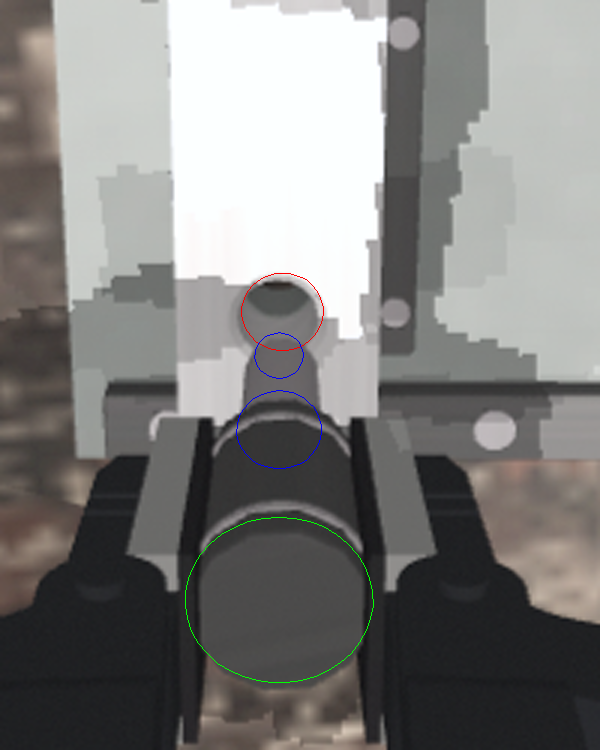

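Emit:
send_rows --deltas '[{"dp":[-0.014,0,-0.03],"rotation":[0,0,0]},{"dp":[-0.014,0,-0.06],"rotation":[0,0,0]},{"dp":[-0.014,0,-0.09],"rotation":[0,0,0]},{"dp":[-0.014,0,-0.11],"rotation":[0,0,0]},{"dp":[-0.014,0,-0.11],"rotation":[0,0,0]},{"dp":[-0.014,0,-0.11],"rotation":[0,0,0]}]'

```text
clock: 20.13
position: [0.5782, -0.0678, 0.1039]
ee_rot: [-0.0, 0.041, 0.999, 0.0]
contact_force: [-0.2, 0.5, -1.0]
width: 0.0175
```

Run:
```python
from blankfit import *
st()
p=eyes.get_image("wrist"); save(p,"w17"); np.save("pics/w17.npy",p,allow_pickle=True)
c=p["color"][200:400,220:420][:,:,::-1]; cv2.imwrite("pics/w17c.png",cv2.resize(c,None,fx=3,fy=3,interpolation=cv2.INTER_CUBIC))
```

```text
t 20.1333 pos [ 0.5782 -0.0678  0.1039] yawy 1.4879 z [-5.e-04  2.e-04 -1.e+00] F [-0.2  0.5 -1. ] w 0.0175
```

View pics/w17c.png

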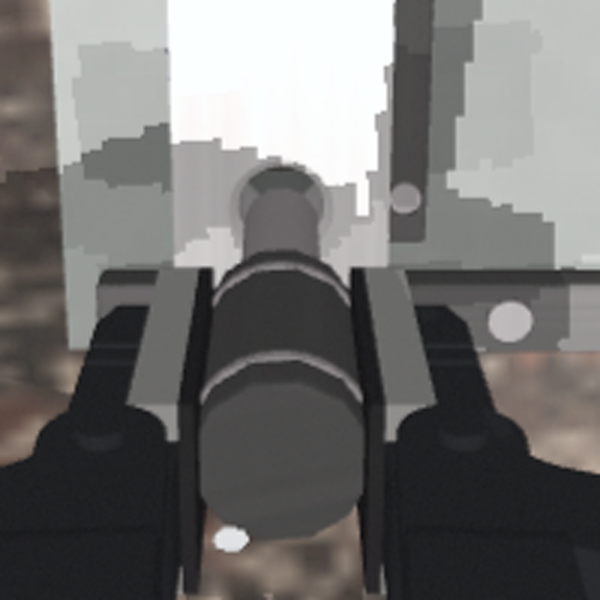

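Emit:
send_rows --deltas '[{"dp":[0,0,-0.02],"rotation":[0,0,0]},{"dp":[0,0,-0.04],"rotation":[0,0,0]},{"dp":[0,0,-0.06],"rotation":[0,0,0]},{"dp":[0,0,-0.07],"rotation":[0,0,0]},{"dp":[0,0,-0.07],"rotation":[0,0,0]}]'

```text
clock: 20.6
position: [0.5781, -0.0677, 0.0953]
ee_rot: [-0.0, 0.041, 0.999, 0.0]
contact_force: [0.6, 0.3, -0.8]
width: 0.017
```

Emit:
send_rows --deltas '[{"dp":[0,0,-0.02],"rotation":[0,0,0]},{"dp":[0,0,-0.04],"rotation":[0,0,0]},{"dp":[0,0,-0.06],"rotation":[0,0,0]},{"dp":[0,0,-0.07],"rotation":[0,0,0]},{"dp":[0,0,-0.07],"rotation":[0,0,0]}]'

```text
clock: 21.02
position: [0.5781, -0.0677, 0.0869]
ee_rot: [-0.0, 0.041, 0.999, 0.0]
contact_force: [-0.8, -0.3, -0.9]
width: 0.0171
```

Emit:
send_rows --deltas '[{"dp":[0,0,-0.02],"rotation":[0,0,0]},{"dp":[0,0,-0.04],"rotation":[0,0,0]},{"dp":[0,0,-0.06],"rotation":[0,0,0]},{"dp":[0,0,-0.08],"rotation":[0,0,0]},{"dp":[0,0,-0.08],"rotation":[0,0,0]}]'

```text
clock: 21.43
position: [0.578, -0.0677, 0.0771]
ee_rot: [-0.001, 0.041, 0.999, 0.0]
contact_force: [0.2, 0.4, -0.6]
width: 0.0173
```

Emit:
send_rows --deltas '[{"dp":[0,0,-0.02],"rotation":[0,0,0]},{"dp":[0,0,-0.04],"rotation":[0,0,0]},{"dp":[0,0,-0.06],"rotation":[0,0,0]},{"dp":[0,0,-0.08],"rotation":[0,0,0]},{"dp":[0,0,-0.08],"rotation":[0,0,0]}]'

```text
clock: 21.85
position: [0.578, -0.0677, 0.0675]
ee_rot: [-0.001, 0.041, 0.999, 0.0]
contact_force: [0.5, -0.1, -1.0]
width: 0.0177
```

Emit:
send_rows --deltas '[{"dp":[0,0,-0.01],"rotation":[0,0,0]},{"dp":[0,0,-0.02],"rotation":[0,0,0]},{"dp":[0,0,-0.025],"rotation":[0,0,0]},{"dp":[0,0,-0.025],"rotation":[0,0,0]}]'

```text
clock: 22.18
position: [0.5783, -0.0678, 0.0651]
ee_rot: [-0.0, 0.041, 0.999, 0.0]
contact_force: [-0.3, 0.1, -1.5]
width: 0.0175
```

Emit:
send_rows --deltas '[{"dp":[0,0,0],"rotation":[0,0,0]},{"dp":[0,0,0],"rotation":[0,0,0]},{"dp":[0,0,0],"rotation":[0,0,0]},{"dp":[0,0,0],"rotation":[0,0,0]},{"dp":[0,0,0],"rotation":[0,0,0]},{"dp":[0,0,0],"rotation":[0,0,0]}]' --fingers -1

```text
clock: 22.68
position: [0.5784, -0.0678, 0.0653]
ee_rot: [0.0, 0.041, 0.999, 0.0]
contact_force: [-0.0, 1.0, 0.9]
width: 0.0853
```

Emit:
send_rows --deltas '[{"dp":[0,0,0.3],"rotation":[0,0,0]},{"dp":[0,0,0.6],"rotation":[0,0,0]},{"dp":[0.2,0,0.9],"rotation":[0,0,0]},{"dp":[0.35,0,1],"rotation":[0,0,0]},{"dp":[0.35,0,1],"rotation":[0,0,0]},{"dp":[0.35,0,1],"rotation":[0,0,0]}]'

```text
clock: 23.18
position: [0.6213, -0.0679, 0.186]
ee_rot: [0.001, 0.041, 0.999, -0.0]
contact_force: [0.3, 0.3, -0.7]
width: 0.0854
```

Run:
```python
from blankfit import *
st()
p=eyes.get_image("wrist"); save(p,"w18"); np.save("pics/w18.npy",p,allow_pickle=True)
W=cloud(p); m=(np.abs(W[...,2]-.075)<.006); m[300:]=0
n,l,stt,c=cv2.connectedComponentsWithStats(m.astype(np.uint8))
for i in range(1,n):
    if stt[i,4]>100: print(stt[i],c[i].round(1),backc(p,*c[i],.076).round(4),np.median(W[l==i][:,2]).round(4))
show(blanks(p,ztop=.040,lo=.033))
```

```text
t 23.1833 pos [ 0.6213 -0.0679  0.186 ] yawy 1.4883 z [ 2.e-03 -4.e-04 -1.e+00] F [ 0.3  0.3 -0.7] w 0.0854
[291 152  35  36 952] [307.6 169.6] [ 0.5759 -0.0688  0.076 ] 0.0747
c [ 0.5535 -0.0676] LS 89.3 35.8 yaw 3.0586 hole loc mm [nan nan] hole [nan nan] px [308. 126.]blankfit.py:25: RuntimeWarning: invalid value encountered in scalar divide
  hx,hy=(w*X).sum()/w.sum(),(w*Y).sum()/w.sum()
```

View pics/w18.png

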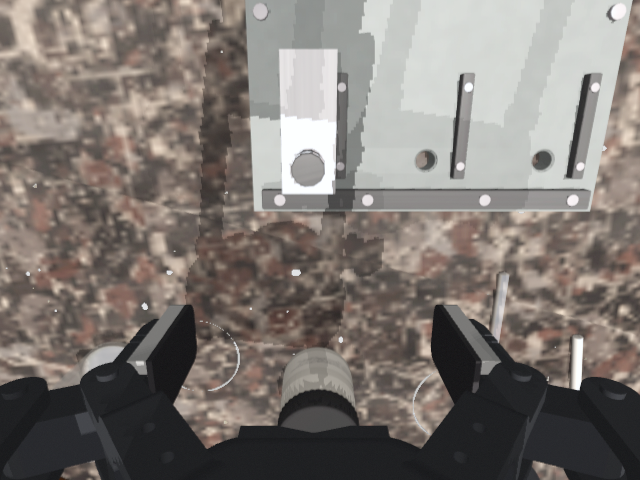

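Emit:
send_rows --deltas '[{"dp":[-0.1,-0.33,0.05],"rotation":[0,0,0]},{"dp":[-0.2,-0.66,0.1],"rotation":[0,0,0]},{"dp":[-0.3,-1,0.1],"rotation":[0,0,0]}]'

```text
clock: 23.48
position: [0.5829, -0.1866, 0.1963]
ee_rot: [-0.001, 0.04, 0.999, 0.0]
contact_force: [1.3, -1.0, -0.1]
width: 0.0854
```

Emit:
send_rows --deltas '[{"dp":[-0.1,-0.33,0.05],"rotation":[0,0,0]},{"dp":[-0.2,-0.66,0.1],"rotation":[0,0,0]},{"dp":[-0.3,-1,0.1],"rotation":[0,0,0]},{"dp":[-0.3,-1.0,0.1],"rotation":[0,0,0]},{"dp":[-0.3,-1.0,0.1],"rotation":[0,0,0]},{"dp":[-0.3,-1.0,0.1],"rotation":[0,0,0]}]'

```text
clock: 23.98
position: [0.5473, -0.3058, 0.2075]
ee_rot: [-0.002, 0.042, 0.999, 0.002]
contact_force: [-0.3, 0.1, 1.1]
width: 0.0855
```

Run:
```python
from blankfit import *
st()
p=eyes.get_image("wrist"); save(p,"w19"); np.save("pics/w19.npy",p,allow_pickle=True)
show(blanks(p))
for b in blanks(p): print(backc(p,*b["px"],.022))
```

```text
t 23.9833 pos [ 0.5473 -0.3058  0.2075] yawy 1.4867 z [-0.003   0.0033 -1.    ] F [-0.3  0.1  1.1] w 0.0855
c [ 0.4443 -0.3685] LS 89.7 37.0 yaw -0.7322 hole loc mm [23.6 -0.7] hole [ 0.4614 -0.3848] px [216.  83.]
[ 0.44211966 -0.36833304  0.022     ]
```

View pics/w19.png

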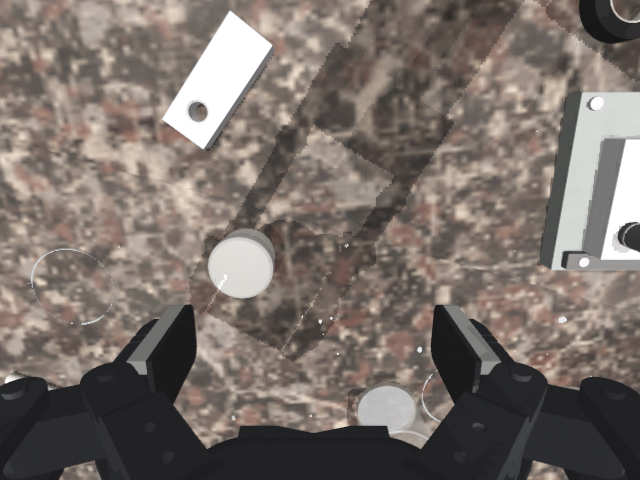

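Emit:
send_rows --deltas '[{"dp":[-0.14,-0.09,-0.14],"rotation":[0,0,-0.22]},{"dp":[-0.28,-0.17,-0.28],"rotation":[0,0,-0.44]},{"dp":[-0.43,-0.26,-0.42],"rotation":[0,0,-0.65]}]'

```text
clock: 24.28
position: [0.4973, -0.3356, 0.158]
ee_rot: [-0.0, 0.203, 0.979, 0.0]
contact_force: [-0.2, -0.2, -0.4]
width: 0.0851
```

Emit:
send_rows --deltas '[{"dp":[-0.14,-0.09,-0.14],"rotation":[0,0,-0.22]},{"dp":[-0.28,-0.17,-0.28],"rotation":[0,0,-0.44]},{"dp":[-0.43,-0.26,-0.42],"rotation":[0,0,-0.65]},{"dp":[-0.43,-0.26,-0.42],"rotation":[0,0,-0.65]},{"dp":[-0.43,-0.26,-0.42],"rotation":[0,0,-0.65]},{"dp":[-0.43,-0.26,-0.42],"rotation":[0,0,-0.65]}]'

```text
clock: 24.78
position: [0.4467, -0.368, 0.1087]
ee_rot: [0.0, 0.357, 0.934, 0.0]
contact_force: [-0.2, -0.1, 0.4]
width: 0.0854
```

Run:
```python
from blankfit import *
st()
p=eyes.get_image("wrist"); save(p,"w20"); np.save("pics/w20.npy",p,allow_pickle=True)
```

```text
t 24.7833 pos [ 0.4467 -0.368   0.1087] yawy 0.8405 z [ 1.1e-03  2.0e-04 -1.0e+00] F [-0.2 -0.1  0.4] w 0.0854
```

View pics/w20.png

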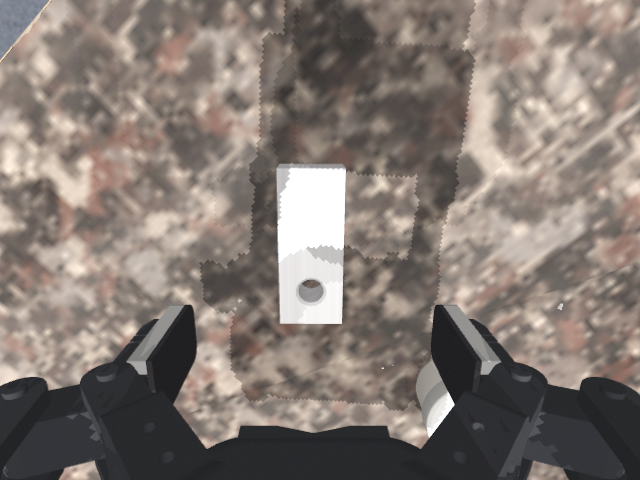

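Emit:
send_rows --deltas '[{"dp":[-0.018,0,-0.2],"rotation":[0,0,0]},{"dp":[-0.018,0,-0.4],"rotation":[0,0,0]},{"dp":[-0.018,0,-0.57],"rotation":[0,0,0]},{"dp":[-0.018,0,-0.664],"rotation":[0,0,0]},{"dp":[-0.018,0,-0.664],"rotation":[0,0,0]},{"dp":[-0.018,0,-0.664],"rotation":[0,0,0]}]'

```text
clock: 25.33
position: [0.4445, -0.3687, 0.029]
ee_rot: [0.0, 0.357, 0.934, 0.0]
contact_force: [-0.6, 1.0, -0.3]
width: 0.0853
```

Emit:
send_rows --deltas '[{"dp":[0,0,0],"rotation":[0,0,0]},{"dp":[0,0,0],"rotation":[0,0,0]},{"dp":[0,0,0],"rotation":[0,0,0]},{"dp":[0,0,0],"rotation":[0,0,0]},{"dp":[0,0,0],"rotation":[0,0,0]},{"dp":[0,0,0],"rotation":[0,0,0]},{"dp":[0,0,0],"rotation":[0,0,0]},{"dp":[0,0,0],"rotation":[0,0,0]}]' --fingers 1 --grip_force 50

```text
clock: 26.0
position: [0.444, -0.3696, 0.0299]
ee_rot: [0.001, 0.358, 0.934, -0.0]
contact_force: [0.5, 0.6, 6.4]
width: 0.0343
```

Emit:
send_rows --deltas '[{"dp":[0,0,0.1],"rotation":[0,0,0]},{"dp":[0,0,0.3],"rotation":[0,0,0]},{"dp":[0,0,0.6],"rotation":[0,0,0]},{"dp":[0,0,0.9],"rotation":[0,0,0]},{"dp":[0,0,0.9],"rotation":[0,0,0]},{"dp":[0,0,0.9],"rotation":[0,0,0]}]'

```text
clock: 26.5
position: [0.4443, -0.3702, 0.139]
ee_rot: [0.002, 0.358, 0.934, -0.001]
contact_force: [-0.9, -0.1, -3.0]
width: 0.0346
```

Run:
```python
from blankfit import *
st()
p=eyes.get_image("wrist"); save(p,"w21"); np.save("pics/w21.npy",p,allow_pickle=True)
```

```text
t 26.5 pos [ 0.4443 -0.3702  0.139 ] yawy 0.8379 z [ 0.0037 -0.0038 -1.    ] F [-0.9 -0.1 -3. ] w 0.0346
```

View pics/w21.png

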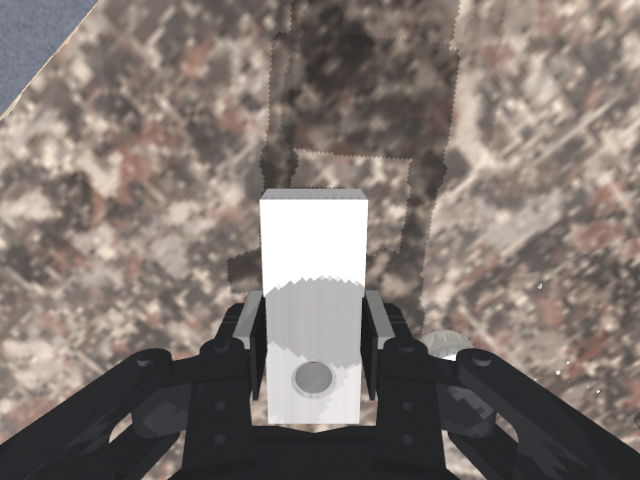

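Emit:
send_rows --deltas '[{"dp":[0.08,0.27,0],"rotation":[0,0,0.11]},{"dp":[0.15,0.54,0],"rotation":[0,0,0.22]},{"dp":[0.227,0.8,0],"rotation":[0,0,0.325]}]'

```text
clock: 26.8
position: [0.469, -0.2712, 0.1343]
ee_rot: [-0.002, 0.281, 0.96, 0.001]
contact_force: [0.4, 0.4, -2.0]
width: 0.0344
```

Emit:
send_rows --deltas '[{"dp":[0.08,0.27,0],"rotation":[0,0,0.11]},{"dp":[0.15,0.54,0],"rotation":[0,0,0.22]},{"dp":[0.227,0.8,0],"rotation":[0,0,0.325]}]'

```text
clock: 27.05
position: [0.4962, -0.1747, 0.1344]
ee_rot: [-0.003, 0.201, 0.98, 0.001]
contact_force: [1.0, -0.7, -1.6]
width: 0.0345
```

Emit:
send_rows --deltas '[{"dp":[0.08,0.27,0],"rotation":[0,0,0.11]},{"dp":[0.15,0.54,0],"rotation":[0,0,0.22]},{"dp":[0.227,0.8,0],"rotation":[0,0,0.325]}]'

```text
clock: 27.3
position: [0.5234, -0.0789, 0.1344]
ee_rot: [-0.003, 0.121, 0.993, 0.0]
contact_force: [-0.0, -0.3, -0.8]
width: 0.0343
```

Emit:
send_rows --deltas '[{"dp":[0.08,0.27,0],"rotation":[0,0,0.11]},{"dp":[0.15,0.54,0],"rotation":[0,0,0.22]},{"dp":[0.227,0.8,0],"rotation":[0,0,0.325]},{"dp":[0.227,0.8,0],"rotation":[0,0,0.325]},{"dp":[0.227,0.8,0],"rotation":[0,0,0.325]},{"dp":[0.227,0.8,0],"rotation":[0,0,0.325]}]'

```text
clock: 27.8
position: [0.551, 0.0148, 0.1349]
ee_rot: [-0.002, 0.041, 0.999, -0.0]
contact_force: [0.8, -1.0, -2.6]
width: 0.0347
```

Run:
```python
from blankfit import *
st()
p=eyes.get_image("wrist"); save(p,"w22"); np.save("pics/w22.npy",p,allow_pickle=True)
```

```text
t 27.8 pos [0.551  0.0148 0.1349] yawy 1.4885 z [-4.e-03 -2.e-04 -1.e+00] F [ 0.8 -1.  -2.6] w 0.0347
```

View pics/w22.png

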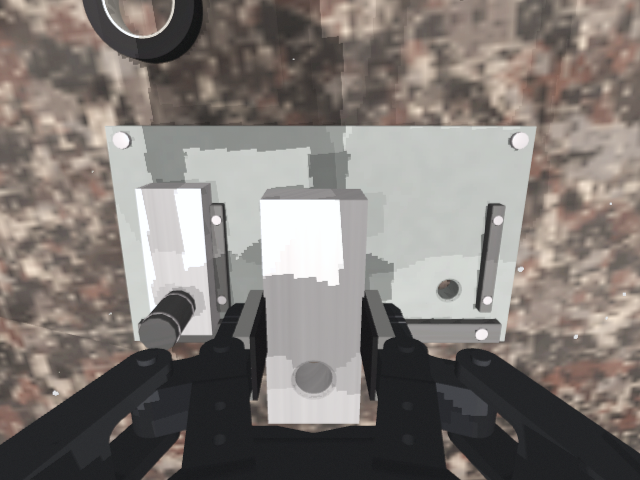

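Run:
```python
from blankfit import *
p=np.load("pics/w22.npy",allow_pickle=True).item()
W=cloud(p)
for u,v in [(150,358),(140,372),(100,400),(60,430),(20,455),(180,380),(210,350),(240,320)]:
    print((u,v),(W[v,u]-[.551,.0148,.1349]).round(3))
```

```text
(150, 358) [-0.018 -0.042  0.034]
(140, 372) [-0.015 -0.044  0.037]
(100, 400) [-0.015 -0.049  0.046]
(60, 430) [-0.016 -0.052  0.056]
(20, 455) [-0.016 -0.055  0.062]
(180, 380) [-0.01  -0.036  0.033]
(210, 350) [-0.014 -0.029  0.027]
(240, 320) [-0.013 -0.024  0.008]
```

Emit:
send_rows --deltas '[{"dp":[0.02,0,-0.2],"rotation":[0,0,0]},{"dp":[0.02,0,-0.4],"rotation":[0,0,0]},{"dp":[0.02,0,-0.6],"rotation":[0,0,0]},{"dp":[0.02,0,-0.69],"rotation":[0,0,0]},{"dp":[0.02,0,-0.69],"rotation":[0,0,0]},{"dp":[0.02,0,-0.69],"rotation":[0,0,0]}]'

```text
clock: 28.35
position: [0.5539, 0.0137, 0.0532]
ee_rot: [-0.001, 0.042, 0.999, 0.0]
contact_force: [-0.1, 0.1, -1.8]
width: 0.0345
```

Emit:
send_rows --deltas '[{"dp":[0,0,-0.01],"rotation":[0,0,0]},{"dp":[0,0,-0.02],"rotation":[0,0,0]},{"dp":[0,0,-0.025],"rotation":[0,0,0]},{"dp":[0,0,-0.03],"rotation":[0,0,0]},{"dp":[0,0,-0.03],"rotation":[0,0,0]},{"dp":[0,0,-0.03],"rotation":[0,0,0]}]'

```text
clock: 28.85
position: [0.5548, 0.015, 0.0506]
ee_rot: [0.0, 0.041, 0.999, 0.0]
contact_force: [0.8, 0.2, -0.8]
width: 0.0344
```

Emit:
send_rows --deltas '[{"dp":[0,0,-0.008],"rotation":[0,0,0]},{"dp":[0,0,-0.016],"rotation":[0,0,0]},{"dp":[0,0,-0.024],"rotation":[0,0,0]},{"dp":[0,0,-0.024],"rotation":[0,0,0]},{"dp":[0,0,-0.024],"rotation":[0,0,0]}]'

```text
clock: 29.27
position: [0.5547, 0.015, 0.0479]
ee_rot: [0.0, 0.041, 0.999, 0.0]
contact_force: [-0.9, 0.1, 4.2]
width: 0.0348
```

Emit:
send_rows --deltas '[{"dp":[0.015,-0.001,0.003],"rotation":[0,0,0]},{"dp":[0.03,-0.002,0.003],"rotation":[0,0,0]},{"dp":[0.045,-0.004,0.003],"rotation":[0,0,0]},{"dp":[0.045,-0.004,0.003],"rotation":[0,0,0]}]'

```text
clock: 29.6
position: [0.5598, 0.0145, 0.0479]
ee_rot: [-0.001, 0.041, 0.999, 0.0]
contact_force: [-3.0, 0.8, 5.3]
width: 0.0345
```

Emit:
send_rows --deltas '[{"dp":[0.008,-0.001,0],"rotation":[0,0,0]},{"dp":[0.017,-0.001,0],"rotation":[0,0,0]},{"dp":[0.017,-0.001,0],"rotation":[0,0,0]}]'

```text
clock: 29.85
position: [0.5615, 0.0144, 0.0479]
ee_rot: [-0.001, 0.041, 0.999, 0.0]
contact_force: [-3.5, -0.3, 5.6]
width: 0.0345
```

Emit:
send_rows --deltas '[{"dp":[0.004,0,0],"rotation":[0,0,0]},{"dp":[0.008,0,0],"rotation":[0,0,0]},{"dp":[0.008,0,0],"rotation":[0,0,0]}]'

```text
clock: 30.1
position: [0.5616, 0.0144, 0.0479]
ee_rot: [-0.002, 0.041, 0.999, 0.0]
contact_force: [-5.0, -0.0, 7.2]
width: 0.0342
```

Emit:
send_rows --deltas '[{"dp":[0.004,0,0],"rotation":[0,0,0]},{"dp":[0.01,0,0],"rotation":[0,0,0]},{"dp":[0.01,0,0],"rotation":[0,0,0]}]'

```text
clock: 30.35
position: [0.5616, 0.0144, 0.0478]
ee_rot: [-0.003, 0.041, 0.999, -0.0]
contact_force: [-7.5, -0.6, 9.3]
width: 0.0346
```

Emit:
send_rows --deltas '[{"dp":[-0.008,0.01,0.008],"rotation":[0,0,0]},{"dp":[-0.008,0.02,0.008],"rotation":[0,0,0]},{"dp":[-0.008,0.03,0.008],"rotation":[0,0,0]},{"dp":[-0.008,0.03,0.008],"rotation":[0,0,0]}]'

```text
clock: 30.68
position: [0.5619, 0.0176, 0.048]
ee_rot: [-0.002, 0.041, 0.999, -0.0]
contact_force: [-4.7, -1.9, 1.0]
width: 0.0343
```

Emit:
send_rows --deltas '[{"dp":[0,0.005,0],"rotation":[0,0,0]},{"dp":[0,0.01,0],"rotation":[0,0,0]},{"dp":[0,0.01,0],"rotation":[0,0,0]}]'

```text
clock: 30.93
position: [0.5619, 0.0179, 0.048]
ee_rot: [-0.002, 0.041, 0.999, -0.001]
contact_force: [-5.0, -5.7, 0.8]
width: 0.0344
```

Rib contact at y≈0.0178, as predicted. One more firm push, then release.

Emit:
send_rows --deltas '[{"dp":[0.004,0.005,0],"rotation":[0,0,0]},{"dp":[0.004,0.012,0],"rotation":[0,0,0]},{"dp":[0.004,0.012,0],"rotation":[0,0,0]}]'

```text
clock: 31.18
position: [0.5619, 0.0181, 0.048]
ee_rot: [-0.002, 0.04, 0.999, -0.002]
contact_force: [-6.3, -9.9, 1.6]
width: 0.0344
```

Emit:
send_rows --deltas '[{"dp":[0,0,0],"rotation":[0,0,0]},{"dp":[0,0,0],"rotation":[0,0,0]},{"dp":[0,0,0],"rotation":[0,0,0]},{"dp":[0,0,0],"rotation":[0,0,0]},{"dp":[0,0,0],"rotation":[0,0,0]},{"dp":[0,0,0],"rotation":[0,0,0]}]' --fingers -1

```text
clock: 31.68
position: [0.5642, 0.0208, 0.0488]
ee_rot: [0.0, 0.041, 0.999, 0.0]
contact_force: [0.8, -0.5, -0.9]
width: 0.0857
```

Emit:
send_rows --deltas '[{"dp":[0,0,0.3],"rotation":[0,0,0]},{"dp":[0.1,0,0.6],"rotation":[0,0,0]},{"dp":[0.3,0,0.9],"rotation":[0,0,0]},{"dp":[0.35,0,1],"rotation":[0,0,0]},{"dp":[0.35,0,1],"rotation":[0,0,0]},{"dp":[0.35,0,1],"rotation":[0,0,0]}]'

```text
clock: 32.18
position: [0.6059, 0.0207, 0.1691]
ee_rot: [0.0, 0.041, 0.999, 0.0]
contact_force: [0.2, -0.7, -1.2]
width: 0.0851
```

Run:
```python
from blankfit import *
st()
p=eyes.get_image("wrist"); save(p,"w23"); np.save("pics/w23.npy",p,allow_pickle=True)
show(blanks(p,ztop=.040,lo=.033))
for b in blanks(p,ztop=.040,lo=.033): print(backc(p,*b["px"],.04).round(4))
```

```text
t 32.1833 pos [0.6059 0.0207 0.1691] yawy 1.4882 z [ 9.e-04  1.e-04 -1.e+00] F [ 0.2 -0.7 -1.2] w 0.0851
c [0.5602 0.0162] LS 89.4 35.8 yaw -0.083 hole loc mm [22.7  0.7] hole [0.5828 0.015 ] px [303. 164.]
c [ 0.5533 -0.0663] LS 89.4 37.6 yaw -0.0828 hole loc mm [24.5 -0.7] hole [ 0.5776 -0.069 ] px [170. 164.]
[0.5588 0.0168 0.04  ]
[ 0.5519 -0.0665  0.04  ]
```

View pics/w23.png

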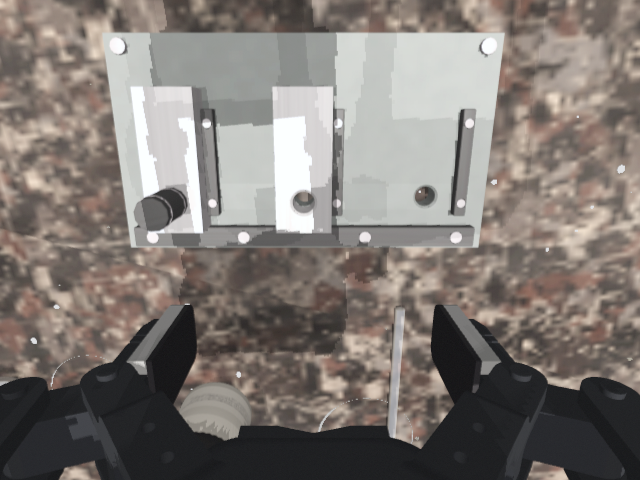

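Emit:
send_rows --deltas '[{"dp":[-0.07,0.28,0],"rotation":[0,0,0]},{"dp":[-0.13,0.56,0],"rotation":[0,0,0]},{"dp":[-0.2,0.84,0],"rotation":[0,0,0]}]'

```text
clock: 32.48
position: [0.5793, 0.1217, 0.1661]
ee_rot: [-0.003, 0.042, 0.999, -0.0]
contact_force: [-0.1, 0.1, -0.8]
width: 0.0854
```

Emit:
send_rows --deltas '[{"dp":[-0.07,0.28,0],"rotation":[0,0,0]},{"dp":[-0.13,0.56,0],"rotation":[0,0,0]},{"dp":[-0.2,0.84,0],"rotation":[0,0,0]}]'

```text
clock: 32.73
position: [0.5549, 0.223, 0.1662]
ee_rot: [-0.003, 0.042, 0.999, -0.001]
contact_force: [0.7, 0.0, -0.1]
width: 0.0853
```

Emit:
send_rows --deltas '[{"dp":[-0.07,0.28,0],"rotation":[0,0,0]},{"dp":[-0.13,0.56,0],"rotation":[0,0,0]},{"dp":[-0.2,0.84,0],"rotation":[0,0,0]},{"dp":[-0.2,0.84,0],"rotation":[0,0,0]},{"dp":[-0.2,0.84,0],"rotation":[0,0,0]},{"dp":[-0.2,0.84,0],"rotation":[0,0,0]}]'

```text
clock: 33.23
position: [0.5323, 0.322, 0.1668]
ee_rot: [-0.002, 0.041, 0.999, -0.001]
contact_force: [0.6, -0.9, 0.3]
width: 0.0859
```

Run:
```python
from blankfit import *
st()
p=eyes.get_image("wrist"); save(p,"w24"); np.save("pics/w24.npy",p,allow_pickle=True)
W=cloud(p); m=(np.abs(W[...,2]-.081)<.006)
n,l,stt,c=cv2.connectedComponentsWithStats(m.astype(np.uint8))
for i in range(1,n):
    if stt[i,4]>100: print(stt[i],c[i].round(1),backc(p,*c[i],.081).round(4),np.median(W[l==i][:,2]).round(4))
```

```text
t 33.2333 pos [0.5323 0.322  0.1668] yawy 1.4889 z [-0.0036 -0.0024 -1.    ] F [ 0.6 -0.9  0.3] w 0.0859
[ 297  239   37   36 1005] [315.1 256.7] [0.5319 0.3214 0.081 ] 0.0797
[ 512  305  119   60 1566] [557.2 326.8] [0.5865 0.4592 0.081 ] 0.0811
[317 325  34  34 881] [333.2 342.2] [0.586  0.3278 0.081 ] 0.0797
```

View pics/w24.png

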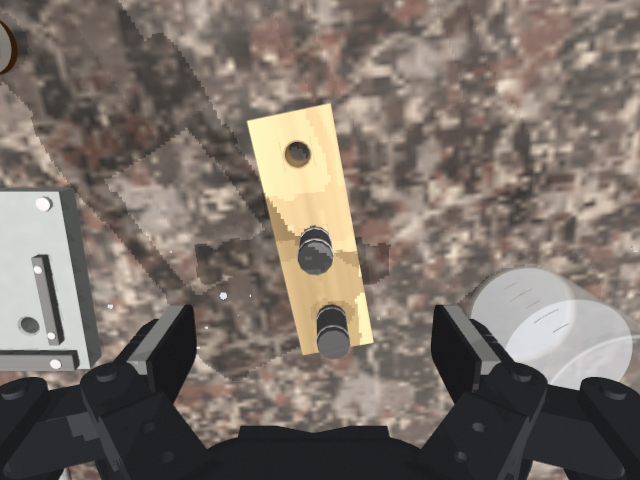

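Emit:
send_rows --deltas '[{"dp":[0,0.003,-0.2],"rotation":[0,0,0]},{"dp":[0,0.003,-0.4],"rotation":[0,0,0]},{"dp":[0,0.003,-0.6],"rotation":[0,0,0]},{"dp":[0,0.003,-0.75],"rotation":[0,0,0]},{"dp":[0,0.003,-0.83],"rotation":[0,0,0]},{"dp":[0,0.003,-0.83],"rotation":[0,0,0]},{"dp":[0,0.003,-0.83],"rotation":[0,0,0]},{"dp":[0,0.003,-0.83],"rotation":[0,0,0]}]'

```text
clock: 33.95
position: [0.5349, 0.3231, 0.0703]
ee_rot: [0.001, 0.042, 0.999, 0.001]
contact_force: [0.3, -0.8, 0.3]
width: 0.0858
```

Emit:
send_rows --deltas '[{"dp":[-0.003,0,-0.014],"rotation":[0,0,0]},{"dp":[-0.003,0,-0.014],"rotation":[0,0,0]},{"dp":[-0.003,0,-0.014],"rotation":[0,0,0]},{"dp":[-0.003,0,-0.014],"rotation":[0,0,0]},{"dp":[-0.003,0,-0.014],"rotation":[0,0,0]},{"dp":[-0.003,0,-0.014],"rotation":[0,0,0]},{"dp":[-0.003,0,-0.014],"rotation":[0,0,0]},{"dp":[-0.003,0,-0.014],"rotation":[0,0,0]},{"dp":[-0.003,0,-0.014],"rotation":[0,0,0]}]' --fingers 1 --grip_force 50

```text
clock: 34.7
position: [0.5335, 0.3235, 0.0678]
ee_rot: [0.0, 0.041, 0.999, 0.0]
contact_force: [-1.1, -0.1, 3.4]
width: 0.0171
```

Emit:
send_rows --deltas '[{"dp":[0,0,0.1],"rotation":[0,0,0]},{"dp":[0,0,0.3],"rotation":[0,0,0]},{"dp":[0,0,0.5],"rotation":[0,0,0]},{"dp":[0,0,0.8],"rotation":[0,0,0]},{"dp":[0,0,0.8],"rotation":[0,0,0]},{"dp":[0,0,0.8],"rotation":[0,0,0]}]'

```text
clock: 35.2
position: [0.5347, 0.3239, 0.1654]
ee_rot: [0.002, 0.041, 0.999, 0.001]
contact_force: [0.7, 0.2, -1.2]
width: 0.0177
```

Emit:
send_rows --deltas '[{"dp":[0.05,-0.28,0],"rotation":[0,0,0]},{"dp":[0.1,-0.56,0],"rotation":[0,0,0]},{"dp":[0.137,-0.855,0],"rotation":[0,0,0]}]'

```text
clock: 35.45
position: [0.5489, 0.22, 0.1613]
ee_rot: [-0.001, 0.04, 0.999, -0.0]
contact_force: [1.3, -0.9, -0.6]
width: 0.0173
```

Emit:
send_rows --deltas '[{"dp":[0.05,-0.28,0],"rotation":[0,0,0]},{"dp":[0.1,-0.56,0],"rotation":[0,0,0]},{"dp":[0.137,-0.855,0],"rotation":[0,0,0]}]'

```text
clock: 35.7
position: [0.5653, 0.1167, 0.1614]
ee_rot: [-0.002, 0.041, 0.999, -0.0]
contact_force: [0.3, -0.1, -1.0]
width: 0.0173
```

Emit:
send_rows --deltas '[{"dp":[0.05,-0.28,0],"rotation":[0,0,0]},{"dp":[0.1,-0.56,0],"rotation":[0,0,0]},{"dp":[0.137,-0.855,0],"rotation":[0,0,0]},{"dp":[0.137,-0.855,-0.1],"rotation":[0,0,0]},{"dp":[0.137,-0.855,-0.25],"rotation":[0,0,0]},{"dp":[0.137,-0.855,-0.36],"rotation":[0,0,0]},{"dp":[0.137,-0.855,-0.36],"rotation":[0,0,0]},{"dp":[0.137,-0.855,-0.36],"rotation":[0,0,0]},{"dp":[0.137,-0.855,-0.36],"rotation":[0,0,0]}]'

```text
clock: 36.45
position: [0.5827, 0.0157, 0.1199]
ee_rot: [-0.0, 0.041, 0.999, 0.0]
contact_force: [0.1, 0.3, -0.0]
width: 0.0174
```

Run:
```python
from blankfit import *
st()
p=eyes.get_image("wrist"); save(p,"w25"); np.save("pics/w25.npy",p,allow_pickle=True)
c=p["color"][170:390,220:420][:,:,::-1]; cv2.imwrite("pics/w25c.png",cv2.resize(c,None,fx=3,fy=2.7,interpolation=cv2.INTER_CUBIC))
```

```text
t 36.45 pos [0.5827 0.0157 0.1199] yawy 1.4883 z [-7.e-04  1.e-04 -1.e+00] F [ 0.1  0.3 -0. ] w 0.0174
```

View pics/w25c.png

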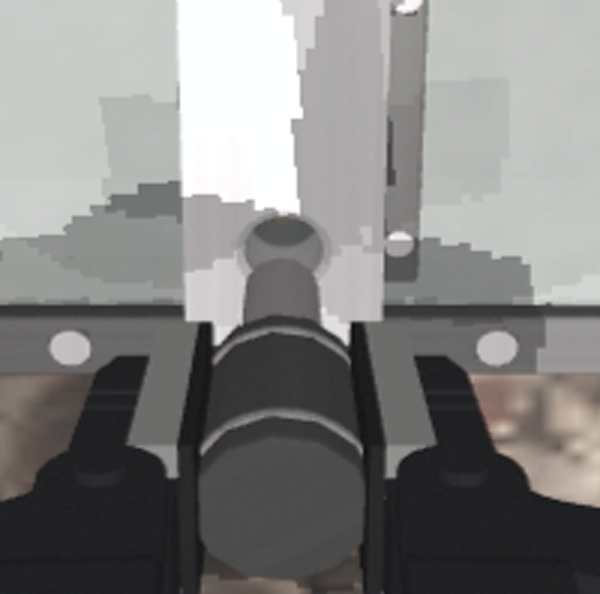

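Emit:
send_rows --deltas '[{"dp":[0.008,0.003,-0.03],"rotation":[0,0,0]},{"dp":[0.008,0.003,-0.06],"rotation":[0,0,0]},{"dp":[0.008,0.003,-0.1],"rotation":[0,0,0]},{"dp":[0.008,0.003,-0.133],"rotation":[0,0,0]},{"dp":[0.008,0.003,-0.133],"rotation":[0,0,0]},{"dp":[0.008,0.003,-0.133],"rotation":[0,0,0]}]'

```text
clock: 37.0
position: [0.5834, 0.016, 0.1039]
ee_rot: [-0.0, 0.041, 0.999, 0.0]
contact_force: [0.1, 0.5, 0.0]
width: 0.0175
```

Run:
```python
from blankfit import *
st()
p=eyes.get_image("wrist"); save(p,"w26"); np.save("pics/w26.npy",p,allow_pickle=True)
c=p["color"][200:400,220:420][:,:,::-1]; cv2.imwrite("pics/w26c.png",cv2.resize(c,None,fx=3,fy=3,interpolation=cv2.INTER_CUBIC))
```

```text
t 37.0 pos [0.5834 0.016  0.1039] yawy 1.4881 z [-9.e-04  2.e-04 -1.e+00] F [0.1 0.5 0. ] w 0.0175
```

View pics/w26c.png

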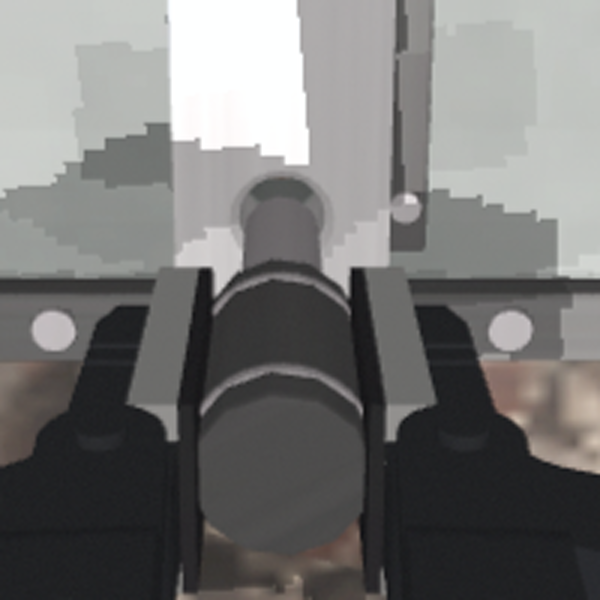

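Emit:
send_rows --deltas '[{"dp":[0.004,0,-0.02],"rotation":[0,0,0]},{"dp":[0.004,0,-0.04],"rotation":[0,0,0]},{"dp":[0.004,0,-0.06],"rotation":[0,0,0]},{"dp":[0.004,0,-0.07],"rotation":[0,0,0]},{"dp":[0.004,0,-0.07],"rotation":[0,0,0]}]'

```text
clock: 37.47
position: [0.5839, 0.0159, 0.0954]
ee_rot: [-0.0, 0.041, 0.999, 0.0]
contact_force: [0.3, -0.1, -1.8]
width: 0.0178
```

Emit:
send_rows --deltas '[{"dp":[0,0,-0.02],"rotation":[0,0,0]},{"dp":[0,0,-0.04],"rotation":[0,0,0]},{"dp":[0,0,-0.06],"rotation":[0,0,0]},{"dp":[0,0,-0.07],"rotation":[0,0,0]},{"dp":[0,0,-0.07],"rotation":[0,0,0]}]'

```text
clock: 37.88
position: [0.5839, 0.0159, 0.087]
ee_rot: [-0.0, 0.041, 0.999, 0.0]
contact_force: [-0.0, -0.0, -0.5]
width: 0.0175
```

Emit:
send_rows --deltas '[{"dp":[0,0,-0.02],"rotation":[0,0,0]},{"dp":[0,0,-0.04],"rotation":[0,0,0]},{"dp":[0,0,-0.06],"rotation":[0,0,0]},{"dp":[0,0,-0.08],"rotation":[0,0,0]},{"dp":[0,0,-0.08],"rotation":[0,0,0]}]'

```text
clock: 38.3
position: [0.5838, 0.0159, 0.0772]
ee_rot: [-0.001, 0.041, 0.999, 0.0]
contact_force: [0.2, 0.7, -0.7]
width: 0.0178
```

Free in both holes; lower to about 0.064 and release.

Emit:
send_rows --deltas '[{"dp":[0,0,-0.02],"rotation":[0,0,0]},{"dp":[0,0,-0.04],"rotation":[0,0,0]},{"dp":[0,0,-0.06],"rotation":[0,0,0]},{"dp":[0,0,-0.08],"rotation":[0,0,0]},{"dp":[0,0,-0.1],"rotation":[0,0,0]},{"dp":[0,0,-0.11],"rotation":[0,0,0]},{"dp":[0,0,-0.11],"rotation":[0,0,0]}]'

```text
clock: 38.88
position: [0.584, 0.0159, 0.0643]
ee_rot: [-0.0, 0.041, 0.999, 0.0]
contact_force: [0.3, 0.1, -0.5]
width: 0.0171
```

Emit:
send_rows --deltas '[{"dp":[0,0,0],"rotation":[0,0,0]},{"dp":[0,0,0],"rotation":[0,0,0]},{"dp":[0,0,0],"rotation":[0,0,0]},{"dp":[0,0,0],"rotation":[0,0,0]},{"dp":[0,0,0],"rotation":[0,0,0]},{"dp":[0,0,0],"rotation":[0,0,0]}]' --fingers -1

```text
clock: 39.38
position: [0.5843, 0.0159, 0.0648]
ee_rot: [0.0, 0.041, 0.999, 0.0]
contact_force: [0.9, 0.4, -0.6]
width: 0.0852
```

Emit:
send_rows --deltas '[{"dp":[0,0,0.3],"rotation":[0,0,0]},{"dp":[0,0,0.6],"rotation":[0,0,0]},{"dp":[0.2,0,0.9],"rotation":[0,0,0]},{"dp":[0.35,0,1],"rotation":[0,0,0]},{"dp":[0.35,0,1],"rotation":[0,0,0]},{"dp":[0.35,0,1],"rotation":[0,0,0]},{"dp":[0.35,0,1],"rotation":[0,0,0]}]'

```text
clock: 39.97
position: [0.6248, 0.016, 0.1835]
ee_rot: [-0.002, 0.041, 0.999, 0.0]
contact_force: [0.2, -0.3, -0.4]
width: 0.0856
```

Run:
```python
from blankfit import *
st()
p=eyes.get_image("wrist"); save(p,"w27"); np.save("pics/w27.npy",p,allow_pickle=True)
W=cloud(p); m=(np.abs(W[...,2]-.075)<.006); m[300:]=0
n,l,stt,c=cv2.connectedComponentsWithStats(m.astype(np.uint8))
for i in range(1,n):
    if stt[i,4]>100: print(stt[i],c[i].round(1),backc(p,*c[i],.076).round(4),np.median(W[l==i][:,2]).round(4))
for b in blanks(p,ztop=.040,lo=.033): print(b["c"].round(4),b["L"],b["S"],b["yaw"],"cal",backc(p,*b["px"],.04).round(4))
for cn in ("top","side"):
    q=eyes.get_image(cn); save(q,cn+"27")
    for k in ["blank_0_centre","white_jar","amber_vial","tape","wide_jar","small_beaker","beaker_clear"]:
        print(cn,k,[(np.round(r["box"]).tolist(),round(r["score"],2)) for r in models.find_in(k,q)][:3])
```

```text
t 39.9667 pos [0.6248 0.016  0.1835] yawy 1.4881 z [-3.2e-03  3.0e-04 -1.0e+00] F [ 0.2 -0.3 -0.4] w 0.0856
[291 159  35  36 961] [307.5 176.7] [0.5827 0.0148 0.076 ] 0.0747
[ 146  160   38   35 1027] [164.2 177.1] [ 0.576 -0.068  0.076] 0.0747
[0.5605 0.0162] 89.38330078125 35.83601379394531 -0.08314961502861706 cal [0.5588 0.0168 0.04  ]
[ 0.5536 -0.0664] 89.41394805908203 37.30585479736328 -0.08216477805750699 cal [ 0.5519 -0.0666  0.04  ]
top blank_0_centre []
top white_jar [([449.0, 251.0, 468.0, 269.0], 0.6)]
top amber_vial [([291.0, 314.0, 300.0, 325.0], 0.45)]
top tape []
top wide_jar [([355.0, 181.0, 372.0, 197.0], 0.64)]
top small_beaker [([410.0, 190.0, 436.0, 215.0], 0.84)]
top beaker_clear [([155.0, 224.0, 196.0, 258.0], 0.61)]
side blank_0_centre [([313.0, 212.0, 354.0, 230.0], 0.76), ([287.0, 322.0, 301.0, 343.0], 0.73), ([281.0, 331.0, 363.0, 365.0], 0.56)]
side white_jar [([326.0, 149.0, 342.0, 171.0], 0.65)]
side amber_vial [([386.0, 260.0, 404.0, 294.0], 0.7)]
side tape [([378.0, 223.0, 399.0, 240.0], 0.66), ([262.0, 156.0, 283.0, 192.0], 0.48)]
side wide_jar [([238.0, 188.0, 262.0, 227.0], 0.85)]
side small_beaker [([261.0, 154.0, 286.0, 189.0], 0.57)]
side beaker_clear [([232.0, 360.0, 290.0, 441.0], 0.58), ([260.0, 158.0, 283.0, 188.0], 0.23)]
```

View pics/w27.png

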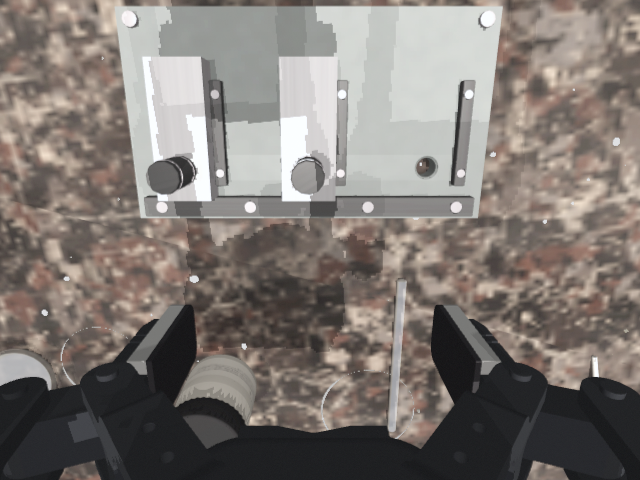

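View pics/side27.png

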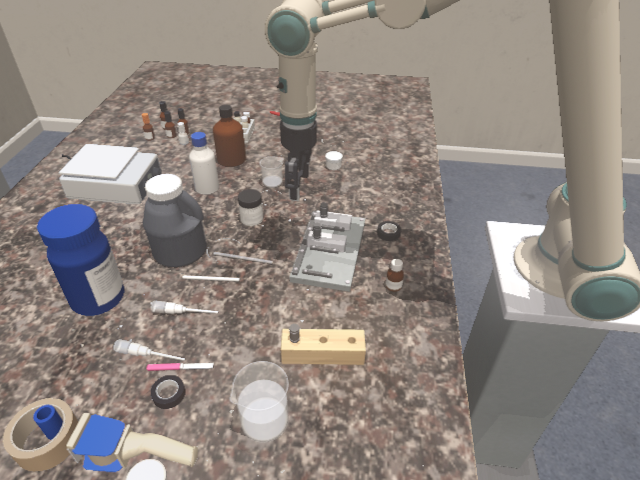

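View pics/top27.png

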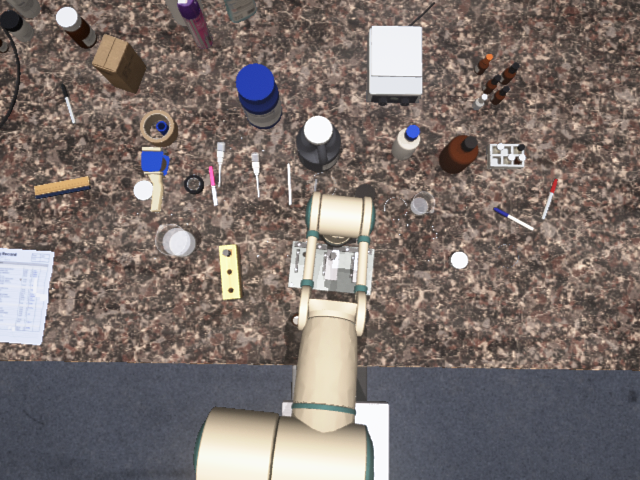

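Run:
```python
from h import *
st(); print(manip.sign_off()); st()
```

```text
t 40.8167 pos [0.6262 0.0159 0.1847] yawy 1.488 z [ 1.e-04  1.e-04 -1.e+00] F [-0.4 -0.1 -0.3] w 0.085
the job is handed in; nothing more can be done
None
the job is handed in; nothing more can be done
```

I loaded and pinned both blanks and handed the job in at about 41 s; the sign-off gives no verdict. The camera pictures showed only two blanks on the bench. They are in bays c and b, each with its hole towards the end stop.

- **Blanks:** I pushed each one against the end stop and then the rib until the measured force rose and the arm stopped moving. After release, the wrist camera put the bay c blank within about 0.3 mm of its seat, and the bay b blank the same after pinning. Yaw agreed within 0.001 rad. A later bay c reading was about 0.9 mm off sideways, but that was an oblique view that also took in the blank's side wall.
- **Pins:** Both dropped through the blank and into the plate without contact force. Their tops read 0.0747 m, or about 0.076 m after correcting the camera's roughly 1.2 mm low reading, which is where a fully seated head should be. The third pin is still upright in the rack.
- **Other objects:** The white jar, amber vial, wide jar and large beaker were found in the same places in both the side and top views. The tape and small beaker were confirmed mainly in the side view. The gripper was open and clear of everything when I handed in.
- **Checks that disagreed:** The wrist camera calibration was off by about 2 mm. I corrected for it using repeated sightings of the pins and holes. The detectors also missed several things or reported wrong ones, so I checked their results against the pictures.

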